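# Board exchange in the bench power supply

### The arm

A 7-joint arm with a two-finger parallel gripper is mounted at the origin on the work surface. World frame = base frame: x ahead of the robot, y to its left, z up, the work surface at z = 0. Lengths are in m, angles in rad, forces in N, time in s.
With the tool pointing down it reaches from about 0.4 to 0.875 m from the base axis. Payload 4.4 kg.
Tool frame: the origin (TCP) lies on the front face of the gripper's body, between the roots of the fingers; the fingertips stand 73 mm ahead of it and the grasp point (between the pads) lies grip_depth ahead of it (grip_depth is the distance from the TCP to the grasp point, in m); z points along the fingers, x is the direction in which the jaws open and shut, and the axes are right-handed (so a half turn about z gives the same grasp; the last joint's range is limited). The gripper opens to 85 mm and grips with 20 to 120 N. Pads are 22 mm wide; open, the fingers measure 114 mm over their backs; the gripper's body (76 mm by 85 mm) begins 54 mm behind the grasp point. The pads swing forward as they close: fully open they stand 13 mm farther back than shut.
Start: joints at [1.038, 0.628, 0.038, 1.517, -0.027, 0.996, -0.02], TCP at [0.293, -0.58, 0.304] pointing down, gripper open.
Joint ranges: [-3.06, 3.06], [-0.37, 2.12], [-1.25, 1.32], [0.18, 2.47], [-1.1, 4.24], [0.23, 1.98], [-2.94, 2.94]. Speed limits (rad/s): [2.57, 2.57, 3.14, 3.14, 3.14, 3.14, 3.14].

### API

Orientations are given as a 3x3 rotation matrix whose columns are the frame's x, y, z axes.
In Python, from cell import * gives the robot as it stands.
- The arm moves only by the tool servo_tool, never from a script. Its argument "plan" is one flat list of numbers, 6 for each row, row after row: the shift along the tool's x, y, z scaled (see below), then the turn, a rotation vector about the tool's x, y, z scaled (see below). In form: [x, y, z, rx, ry, rz, x, y, z, rx, ry, rz, ...]. A call has 1 to 8 rows; each row is the pose to reach, as a shift and turn from the pose commanded when the call began, along the tool's axes at that moment; what a row does not reach only later rows make up. The controller multiplies each number of a shift by 15 cm and each number of a turn by 90 degrees. A row lasts 1/10 s, in which the tool goes at most 50 mm and 8.59 degrees, less where a joint would pass 70% of its speed; a pose out of reach is approached as far as the arm can. A call with a number of a shift or a turn outside -1 to 1 is refused whole. A call with a gripper value outside its range is refused whole. "fingers" is the opening, from 0 (shut) to 1 (fully open), set as the call begins (left out, the last holds). The fingers move at their own pace and stop on an object; "force" is the grip in N (left out, the last holds). Time passes only in rows, so rows that repeat a pose let the fingers close. It gives the time, the measured TCP pose, the force and the opening at its end, in the units of the state.
- observe(): the state, without advancing time (a new reading comes with each control period).
- snapshot(name): name is "scene" or "top" or "wrist"; returns (picture, depth): 400x640x3 uint8, red, green, blue; 400x640 float32, m along the optical axis (not along the pixel's ray), 0 where there is no reading.
- camera_params(name): a dict with "vertical_fov" (degrees; the focal length in pixels is half the picture's height over the tangent of half this angle, whatever the lens; pixels are square), "cx", "cy" (the principal point, pixels), "D" ([k1, k2, p1, p2, k3] as OpenCV has them; the pictures are not rectified), "R" (3x3) and "t" (3): a world point X has camera coordinates R X + t. Camera axes: x right, y down, z forward; pixel columns grow to the right and rows downward; lengths in m; the calibration is good to about 2 mm. A picture is of the moment at which its call begins: read the wrist's pose just before it. camera_params takes no time and is no camera call; for the wrist camera it gives the pose at the moment of the call.
- finish_job(): hands the job in, once; it reports no verdict.
Trained networks look in the newest picture that a camera, given by its name, has taken for a name from the list of things; names that differ only in an ending like _2 or _b are one class to them, and where a whole thing is asked for, a point or a joint stands for the part that bears it (a point fixed in the world has none). Each returns a list of dicts, best first, with "conf" (0 to 1); they miss things now and then, are a little off and sometimes report something else, mostly with a low value. They report only what shows in the picture. A call takes as long as a camera call. They do not tell look-alikes from the thing itself.
- masks_of(label, camera): "mask" (400x640 bool, what is visible of it) and "bbox" ([left, top, right, bottom] in pixels, round what is visible of it).
The state is a dict: "time": time; "q": joint angles; "joint_velocities": joint speeds; "joint_efforts": joint torques, N m; "eef_pos": TCP position; "tcp_rot": TCP orientation; "ft_force": force on the tool from outside, world axes, zero at the start; "wrist_torque": the same for the moment, N m; "opening": finger opening in m.
Only numpy, scipy, OpenCV 4.12 (cv2) and the standard library are available. Lean on these libraries where they do the work, as an engineer would, in place of code of your own. Each camera call takes 0.05 s, during which the arm holds its last target. There are 200 camera calls.

### The job

Do the board exchange on the blue bench power supply, whose screws are already out: lift off the cover and set it down right way up on the black mat, stand every heat sink from the old brown board upright in the yellow tray, and only then lift the old board out of the shell. Then swap the two boards over: the new green one goes flat in the shell with its green terminal strip at the front panel, and the old one flat in the cardboard carton that the new one came in. Leave the cover and heat sinks off, and do not disturb the other things on the bench.

Things in the scene. Friction and masses are not known exactly. Their poses are not given: they have to be found in the camera images.
- shell: lower half of the bench power supply, an open blue plastic shell fixed to the bench: 156 (x) x 190 (y) x 45 mm high, walls 4 mm, inside 148 x 182 mm; origin under its centre on the bench, z up, the black front panel with red, black and green terminals and a knob on its -x side. Inside, two ledges along its left and right walls carry a board with the board's underside 11 mm above the bench, 8 mm of play all round when centred
- cover_handle (a point): the loose blue plastic upper half of the power supply (cover), 169 (x) x 203 (y) x 45 mm, open below, about 350 g; it sits over the shell's rim, overlapping it by 6 mm, and lifts straight up. On top is a black strap handle, a bar 116 mm long along the cover's x, 18 mm wide (y) and 14 mm thick, 20 mm clear of the top. This point is the bar's centre, 72 mm above the cover's lower edge and straight above the cover's centre; z up, display side at -x
- mat: black rubber mat lying on the bench, fixed, 380 (x) x 270 (y) x 3 mm; origin under its centre; empty at the start
- carton: open shallow cardboard carton in which the new board came, loose, 164 (x) x 198 (y) x 32 mm high, walls and floor 5 mm, inside 154 x 188 mm; origin under its centre, z up; stands on a blue pad 3 mm thick
- tray: open yellow plastic parts tray, loose, 156 (x) x 150 (y) x 28 mm high, walls and floor 4 mm; origin under its centre, z up; stands on a blue pad 3 mm thick, empty at the start
- old_board_core (a point): the old circuit board, brown, 132 (x) x 166 (y) x 4 mm, about 300 g, with a dark transformer block on its centre, 48 (x) x 40 (y) x 40 mm tall, standing on the plate, to hold it by. This point is the centre of the transformer, 24 mm above the board's underside. A green terminal strip 70 mm long, 11 mm high runs along its -x edge. At the start it lies in the shell under the cover, with the heat sinks on it at x -33 or +33, y -56 or +56 mm from this point
- new_board_core (a point): the new circuit board, green with a yellow transformer, otherwise the same as the old one: this point is the centre of its transformer, 24 mm above the board's underside. At the start it lies in the carton with no heat sinks
- new_board_terminals (a point): middle of the new board's terminal strip, at the board's -x edge, 60 mm from the transformer's centre, 10 mm above its underside
- sink1_mid (a point): one of up to four aluminium finned heat sinks (60 long along its x, 24 wide along its y, 50 mm tall, about 110 g) that may be fitted to the old board; this point is its centre, 25 mm above its foot. z up. At the start those present stand loose on the old board, either side of the transformer; absent ones have no pose
- sink2_mid (a point): one of up to four aluminium finned heat sinks (60 long along its x, 24 wide along its y, 50 mm tall, about 110 g) that may be fitted to the old board; this point is its centre, 25 mm above its foot. z up. At the start those present stand loose on the old board, either side of the transformer; absent ones have no pose
- sink3_mid (a point): one of up to four aluminium finned heat sinks (60 long along its x, 24 wide along its y, 50 mm tall, about 110 g) that may be fitted to the old board; this point is its centre, 25 mm above its foot. z up. At the start those present stand loose on the old board, either side of the transformer; absent ones have no pose
- sink4_mid (a point): one of up to four aluminium finned heat sinks (60 long along its x, 24 wide along its y, 50 mm tall, about 110 g) that may be fitted to the old board; this point is its centre, 25 mm above its foot. z up. At the start those present stand loose on the old board, either side of the transformer; absent ones have no pose
- bowl: stainless steel magnetic parts bowl with the case screws in it, 120 mm across, 34 mm high; bystander; origin under its centre
- meter: blue hand-held multimeter lying on its back, 80 x 165 x 42 mm; bystander; origin under its centre
- screwdriver: screwdriver with a black handle, about 200 mm long, lying down; bystander; origin near its middle
- spare_sink: another aluminium heat sink, 70 x 45 x 25 mm, lying by itself on the bench; bystander, not one of the board's; origin under its centre
- tape: red roll of tape lying flat, 84 mm across, 19 mm high; bystander; origin under its centre
- paste_jar: grey jar of thermal paste with a white cap, 54 mm across, 52 mm high; bystander; origin under its centre
Things that resemble listed ones, but are neither listed nor needed, are in the scene too. Leave any orange look-alike of the part that bears new_board_core alone.

How it is judged:
On the way, in this order (a step that is already met when the one before it is completed fails the run):
1. the cover stands right way up on the black mat (x of cover_handle in the frame of mat between -0.12 and 0.12 m and y of cover_handle in the frame of mat between -0.06 and 0.06 m and z of cover_handle in the frame of mat below 0.082 m and angle between cover_handle's own z axis and vertical below 0.08 rad), for 0.2 s.
2. every heat sink stands upright in the yellow tray (x of sink1_mid in the frame of tray between -0.066 and 0.066 m and y of sink1_mid in the frame of tray between -0.064 and 0.064 m and z of each of sink1_mid, sink2_mid, sink3_mid, sink4_mid in the frame of tray below 0.038 m and angle between each of sink1_mid, sink2_mid, sink3_mid, sink4_mid's own z axis and vertical below 0.25 rad and x of sink2_mid in the frame of tray between -0.066 and 0.066 m and y of sink2_mid in the frame of tray between -0.064 and 0.064 m and x of sink3_mid in the frame of tray between -0.066 and 0.066 m and y of sink3_mid in the frame of tray between -0.064 and 0.064 m and x of sink4_mid in the frame of tray between -0.066 and 0.066 m and y of sink4_mid in the frame of tray between -0.064 and 0.064 m), for 0.2 s.
3. the old board is out of the shell, well clear of it to the side (horizontal distance between old_board_core and shell above 0.15 m), for 0.1 s.
At the end, for the whole second after the job is handed in: cover right way up on the black mat (centre within 120 mm along, 60 mm across); heat sinks upright in the tray (0.25 rad); new board flat on the shell's ledges (16 mm, 0.06 rad), terminals at the front panel; old board flat in the carton (20 mm, 0.06 rad) (all of step 1 and all of step 2 and x of new_board_core in the frame of shell between -0.016 and 0.016 m and y of new_board_core in the frame of shell between -0.016 and 0.016 m and z of new_board_core in the frame of shell below 0.04 m and angle between each of new_board_core, old_board_core's own z axis and vertical below 0.06 rad and x of new_board_terminals in the frame of shell below -0.04 m and x of old_board_core in the frame of carton between -0.02 and 0.02 m and y of old_board_core in the frame of carton between -0.02 and 0.02 m and z of old_board_core in the frame of carton below 0.036 m and angle between carton's own z axis and vertical below 0.1 rad); the robot touches nothing.
It fails at once if a bystander (bowl, multimeter, screwdriver, spare heat sink, tape, jar) is moved more than 40 mm (distance of any of bowl, meter, screwdriver, spare_sink, tape, paste_jar from where it was at the start of the episode above 0.04 m).
Of sink1, sink2, sink3, sink4 only 2 to 4 are there at a start; the rules pass over those that are not, and their reading is None.
At some moment in a run one of carton, new_board may be knocked a few centimetres aside while the robot is not near it.
It also fails if it takes over 210 s, if anything falls off the work surface, if the arm or the gripper's body presses on something with over 40 N, if the wrist force passes 120 N, or if a joint passes its speed limit or range.

## Working session

There is one attempt and no reset: what is moved stays moved. The work goes in short steps, Python scripts to look and compute and a tool call to move; the robot and the scene stay as the last step left them, time stands still between calls to the robot, and variables do not carry over. Pictures are saved under pics/ and viewed, about 12 in all and at most 16, crops included, and the job is handed in when it is done.

Besides the shell and the picture viewer there is one more tool, called after ">>>" by a JSON object that holds its "op" and its "data". servo_tool: Moves the arm, as the interface text tells. Its arguments: {"type":"object","properties":{"plan":{"type":"array","items":{"type":"number"}},"fingers":{"type":"number"},"force":{"type":"number"}},"required":["plan"]}

```bash
ls; mkdir -p pics; cat > h.py <<'E'
from cell import *
import numpy as np, cv2
def look(cam,name=None):
    P=camera_params(cam); im,d=snapshot(cam)
    if name: cv2.imwrite(f'pics/{name}.png',im[:,:,::-1])
    f=200/np.tan(np.radians(P['vertical_fov'])/2)
    K=np.array([[f,0,P['cx']],[0,f,P['cy']],[0,0,1.]])
    v,u=np.mgrid[0:400,0:640]
    uv=np.stack([u,v],-1).reshape(-1,1,2).astype(np.float64)
    n=cv2.undistortPoints(uv,K,np.array(P['D'],float)).reshape(400,640,2)
    C=np.dstack([n*d[...,None],d])
    W=(C-np.array(P['t']))@np.array(P['R'])
    W[d==0]=np.nan
    return im,d,W
def st():
    s=observe(); print('t',round(s['time'],2),'pos',np.round(s['eef_pos'],4),'op',round(s['opening'],4),'F',np.round(s['ft_force'],1)); print(np.round(s['tcp_rot'],3).tolist(),'q',np.round(s['q'],2)); return s
E
python3 - <<'E'
from h import *
st()
L=['shell','cover_handle','mat','carton','tray','new_board_core','bowl','meter','screwdriver','spare_sink','tape','paste_jar']
for cam in ['top','scene']:
    im,d,W=look(cam,cam+'0')
    P=camera_params(cam);print(cam,np.round(-np.array(P['R']).T@P['t'],3))
    for l in L:
        for m in masks_of(l,cam)[:2]:
            w=W[m['mask']]; w=w[~np.isnan(w[:,0])]
            if len(w): print(l,round(m['conf'],2),m['bbox'],'med',np.round(np.median(w,0),3),'p2',np.round(np.percentile(w,2,axis=0),3),'p98',np.round(np.percentile(w,98,axis=0),3))
E
```

```text
pics
t 0.0 pos [ 0.2923 -0.58    0.303 ] op 0.0854 F [-0.1  0.3 -0.3]
[[0.45, -0.893, -0.001], [-0.893, -0.45, 0.002], [-0.002, 0.0, -1.0]] q [ 1.04  0.63  0.04  1.52 -0.03  1.   -0.02]
top [0.438 0.164 1.417]
cover_handle 0.6 [326.8, 175.0, 392.1, 234.1] med [0.543 0.02  0.084] p2 [ 0.458 -0.082  0.078] p98 [0.631 0.118 0.119]
cover_handle 0.32 [356.4, 240.5, 388.1, 271.1] med [ 0.362 -0.033  0.01 ] p2 [ 0.308 -0.084  0.   ] p98 [0.416 0.023 0.036]
mat 0.91 [400.6, 165.0, 476.5, 269.6] med [ 0.486 -0.294  0.003] p2 [ 0.307 -0.427 -0.003] p98 [ 0.671 -0.164  0.009]
carton 0.63 [254.3, 177.8, 309.7, 221.6] med [0.59  0.33  0.011] p2 [0.489 0.204 0.003] p98 [0.66  0.405 0.04 ]
tray 0.58 [264.4, 231.3, 307.9, 276.8] med [0.37  0.293 0.008] p2 [0.296 0.219 0.001] p98 [0.446 0.364 0.033]
tray 0.45 [400.3, 166.6, 476.1, 273.8] med [ 0.487 -0.293  0.003] p2 [ 0.309 -0.424 -0.003] p98 [ 0.671 -0.165  0.009]
new_board_core 0.72 [258.8, 180.3, 304.5, 218.2] med [0.571 0.296 0.013] p2 [0.507 0.216 0.006] p98 [0.639 0.379 0.054]
new_board_core 0.67 [177.1, 248.5, 226.4, 293.7] med [0.316 0.609 0
[... 1980 characters left out ...]
 0.77 [219.1, 215.6, 257.1, 248.9] med [ 0.351 -0.02   0.011] p2 [ 0.306 -0.087  0.001] p98 [0.415 0.023 0.035]
bowl 0.53 [246.0, 201.0, 264.6, 221.0] med [0.372 0.068 0.039] p2 [0.344 0.053 0.001] p98 [0.389 0.099 0.055]
meter 0.58 [339.7, 251.0, 384.6, 301.3] med [ 0.785 -0.014  0.035] p2 [ 0.743 -0.079  0.009] p98 [0.821 0.079 0.044]
screwdriver 0.52 [359.3, 209.3, 386.8, 247.2] med [0.735 0.153 0.02 ] p2 [ 0.72   0.11  -0.003] p98 [0.746 0.285 0.029]
paste_jar 0.65 [244.6, 198.1, 265.4, 222.6] med [0.37  0.069 0.037] p2 [ 0.32   0.053 -0.003] p98 [0.389 0.102 0.055]
paste_jar 0.25 [260.2, 227.9, 326.0, 274.9] med [ 0.566 -0.076  0.014] p2 [ 0.489 -0.093 -0.002] p98 [ 0.637 -0.052  0.031]
```

```bash
ls -la pics
```

```text
total 732
drwxr-xr-x 2 agent agent   4096 Dec  4 18:57 .
drwxr-xr-x 3 agent agent   4096 Dec  4 18:57 ..
-rw-r--r-- 1 agent agent 420527 Dec  4 18:57 scene0.png
-rw-r--r-- 1 agent agent 316649 Dec  4 18:57 top0.png
```

```bash
python3 - <<'E'
import cv2
a=cv2.imread('pics/top0.png')[110:310,160:490]
cv2.imwrite('pics/top0c.png',cv2.resize(a,None,fx=2.4,fy=2.4,interpolation=cv2.INTER_CUBIC))
E
```

```text
(no output)
```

View pics/top0c.png

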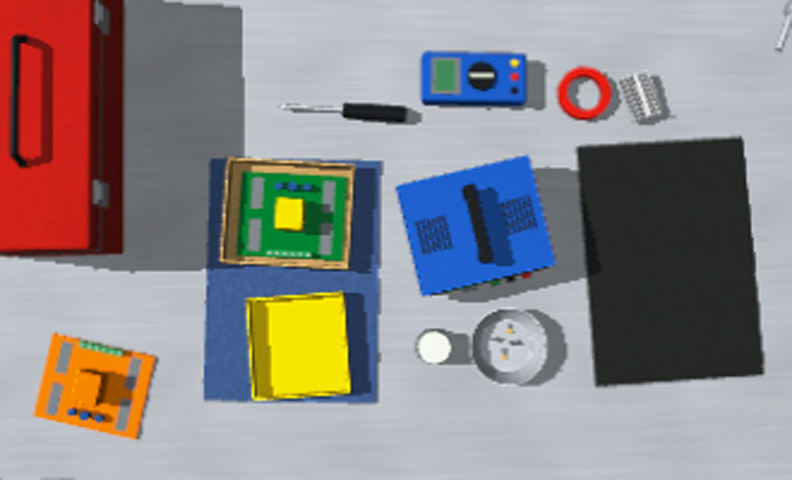

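```bash
python3 - <<'E'
from h import *
im,d,W=look('top')
z=W[...,2]
def reg(n,xr,yr,zr):
    m=(W[...,0]>xr[0])&(W[...,0]<xr[1])&(W[...,1]>yr[0])&(W[...,1]<yr[1])&(z>zr[0])&(z<zr[1])
    p=W[m][:,:2]
    r=cv2.minAreaRect((p*1000).astype(np.float32)); print(n,m.sum(),np.round(r[0],1),np.round(r[1],1),round(r[2],2),'med z',round(np.median(z[m]),4))
reg('handle',(.44,.66),(-.1,.14),(.105,.13))
reg('covertop',(.42,.68),(-.12,.16),(.07,.095))
reg('xfmr',(.5,.66),(.2,.4),(.045,.07))
reg('cartonwall',(.46,.68),(.17,.43),(.025,.042))
reg('traywall',(.27,.46),(.19,.38),(.022,.04))
E
```

```text
handle 183 [545.   18.2] [115.2  19. ] 11.65 med z 0.1178
covertop 2535 [544.2  17.6] [171.6 203.7] 11.69 med z 0.0839
xfmr 152 [572.7 297.9] [40.8 47.9] 87.3 med z 0.052
cartonwall 335 [575.5 303.8] [199.2 164.5] 85.3 med z 0.0336
traywall 196 [370.8 291.2] [156.9 150.9] 2.78 med z 0.0303
```

```bash
cat >> h.py <<'E'
from scipy.spatial.transform import Rotation as Ro
def tool(yaw):  # tool pointing down, tool x at yaw deg
    a=np.radians(yaw); x=np.array([np.cos(a),np.sin(a),0]); z=np.array([0,0,-1.]); return np.column_stack([x,np.cross(z,x),z])
def plan(wps,start=None):
    """wps: list of (x,y,z,yawdeg) -> prints call rows (units), each from the pose before it"""
    if start is None:
        s=observe(); p=np.array(s['eef_pos']); R=np.array(s['tcp_rot'])
    else: p=np.array(start[:3]); R=tool(start[3])
    for w in wps:
        t=np.array(w[:3],float); cand=[tool(w[3]+k) for k in (0,180)]
        T=min(cand,key=lambda T:Ro.from_matrix(R.T@T).magnitude())
        sh0=R.T@(t-p); rv=Ro.from_matrix(R.T@T).as_rotvec()
        n=max(1,int(np.ceil(max(abs(sh0).max()/.15,np.linalg.norm(sh0)/.36,np.degrees(np.linalg.norm(rv))/60))))
        for k in range(n):
            q=p+(t-p)/(n-k); rv=Ro.from_matrix(R.T@T).as_rotvec()/(n-k)
            sh=R.T@(q-p); rows=np.ceil(max(np.linalg.norm(sh)/.05,np.degrees(np.linalg.norm(rv))/8.59))
            print(np.round(np.r_[sh/.15,rv/(np.pi/2)],3).tolist(),'rows>=',rows,'->',np.round(q,3))
            p=q; R=R@Ro.from_rotvec(rv).as_matrix()
E
python3 - <<'E'
from h import *
import cell
print([n for n in dir(cell) if not n.startswith('_')])
gd=globals().get('grip_depth'); print(gd() if callable(gd) else gd)
g=0.054
plan([(.4,-.25,.3,-78.35),(.545,.018,.24,-78.35),(.545,.018,.111+g,-78.35)])
E
```

```text
['Unreachable', 'camera_params', 'finish_job', 'grip_depth', 'masks_of', 'observe', 'snapshot']
0.0539
[-0.823, -0.816, 0.013, -0.0, -0.0, 0.084] rows>= 4.0 -> [ 0.346 -0.415  0.302]
[-0.923, -0.7, 0.013, -0.0, -0.0, 0.084] rows>= 4.0 -> [ 0.4  -0.25  0.3 ]
[-0.777, -0.654, 0.2, -0.0, 0.0, 0.0] rows>= 4.0 -> [ 0.473 -0.116  0.27 ]
[-0.777, -0.654, 0.2, -0.0, 0.0, 0.0] rows>= 4.0 -> [0.545 0.018 0.24 ]
[-0.0, 0.0, 0.5, 0.0, -0.0, 0.0] rows>= 2.0 -> [0.545 0.018 0.165]
```

>>> {"op": "servo_tool", "data": {"plan": [-0.823, -0.816, 0.013, 0, 0, 0.084, -0.823, -0.816, 0.013, 0, 0, 0.084, -0.823, -0.816, 0.013, 0, 0, 0.084, -0.823, -0.816, 0.013, 0, 0, 0.084, -0.823, -0.816, 0.013, 0, 0, 0.084, -0.823, -0.816, 0.013, 0, 0, 0.084], "fingers": 1}}

```text
time: 1.95
eef_pos: [0.3466, -0.4154, 0.3024]
tcp_rot: [[0.33, -0.944, 0.0], [-0.944, -0.33, -0.001], [0.001, -0.0, -1.0]]
ft_force: [-0.5, -0.8, -0.5]
opening: 0.0857
```

>>> {"op": "servo_tool", "data": {"plan": [-0.923, -0.7, 0.013, 0, 0, 0.084, -0.923, -0.7, 0.013, 0, 0, 0.084, -0.923, -0.7, 0.013, 0, 0, 0.084, -0.923, -0.7, 0.013, 0, 0, 0.084, -0.923, -0.7, 0.013, 0, 0, 0.084, -0.923, -0.7, 0.013, 0, 0, 0.084]}}

```text
time: 2.55
eef_pos: [0.4, -0.2515, 0.3002]
tcp_rot: [[0.2, -0.98, 0.0], [-0.98, -0.2, -0.001], [0.002, -0.0, -1.0]]
ft_force: [0.7, -0.7, -0.5]
opening: 0.0853
```

>>> {"op": "servo_tool", "data": {"plan": [-0.777, -0.654, 0.2, 0, 0, 0, -0.777, -0.654, 0.2, 0, 0, 0, -0.777, -0.654, 0.2, 0, 0, 0, -0.777, -0.654, 0.2, 0, 0, 0, -0.777, -0.654, 0.2, 0, 0, 0, -0.777, -0.654, 0.2, 0, 0, 0]}}

```text
time: 3.15
eef_pos: [0.4721, -0.1188, 0.27]
tcp_rot: [[0.198, -0.98, -0.0], [-0.98, -0.198, -0.002], [0.001, 0.001, -1.0]]
ft_force: [-0.1, -0.0, 0.2]
opening: 0.0858
```

>>> {"op": "servo_tool", "data": {"plan": [-0.777, -0.654, 0.2, 0, 0, 0, -0.777, -0.654, 0.2, 0, 0, 0, -0.777, -0.654, 0.2, 0, 0, 0, -0.777, -0.654, 0.2, 0, 0, 0, -0.777, -0.654, 0.2, 0, 0, 0, -0.777, -0.654, 0.2, 0, 0, 0]}}

```text
time: 3.75
eef_pos: [0.5447, 0.0147, 0.2403]
tcp_rot: [[0.197, -0.98, -0.0], [-0.98, -0.197, -0.002], [0.002, 0.001, -1.0]]
ft_force: [-0.2, 0.7, 0.6]
opening: 0.0854
```

```bash
python3 - <<'E'
from h import *
st()
im,d,W=look('wrist','w1'); z=W[...,2]
m=(z>.105)&(z<.13); r=cv2.minAreaRect((W[m][:,:2]*1000).astype(np.float32)); print(m.sum(),r,np.median(z[m]))
plan([(.545,.018,.165,-78.35)])
E
```

```text
t 3.75 pos [0.5447 0.0147 0.2403] op 0.0854 F [-0.2  0.7  0.6]
[[0.197, -0.98, -0.0], [-0.98, -0.197, -0.002], [0.002, 0.001, -1.0]] q [-0.13  0.56  0.08  1.88 -0.06  0.7  -1.39]
4084 ((545.7071533203125, 19.49432373046875), (115.08739471435547, 17.76007652282715), 11.842930793762207) 0.11878093622601907
[-0.023, -0.007, 0.503, 0.0, -0.001, -0.003] rows>= 2.0 -> [0.545 0.018 0.165]
```

>>> {"op": "servo_tool", "data": {"plan": [-0.03, -0.007, 0.25, 0, 0, -0.003, -0.03, -0.007, 0.4, 0, 0, -0.003, -0.03, -0.007, 0.5, 0, 0, -0.003, -0.03, -0.007, 0.5, 0, 0, -0.003]}}

```text
time: 4.2
eef_pos: [0.5437, 0.0201, 0.1637]
tcp_rot: [[0.203, -0.979, -0.004], [-0.979, -0.203, -0.001], [0.001, 0.004, -1.0]]
ft_force: [0.1, -0.8, 0.4]
opening: 0.0853
```

>>> {"op": "servo_tool", "data": {"plan": [0, 0, 0, 0, 0, 0, 0, 0, 0, 0, 0, 0, 0, 0, 0, 0, 0, 0, 0, 0, 0, 0, 0, 0, 0, 0, 0, 0, 0, 0, 0, 0, 0, 0, 0, 0, 0, 0, 0, 0, 0, 0, 0, 0, 0, 0, 0, 0], "fingers": 0, "force": 60}}

```text
time: 5.0
eef_pos: [0.5461, 0.0207, 0.1661]
tcp_rot: [[0.205, -0.979, 0.002], [-0.979, -0.205, -0.002], [0.002, -0.002, -1.0]]
ft_force: [0.4, -4.5, 5.7]
opening: 0.017
```

>>> {"op": "servo_tool", "data": {"plan": [0, 0, -0.07, 0, 0, 0, 0, 0, -0.15, 0, 0, 0, 0, 0, -0.25, 0, 0, 0, 0, 0, -0.4, 0, 0, 0, 0, 0, -0.55, 0, 0, 0, 0, 0, -0.7, 0, 0, 0, 0, 0, -0.8, 0, 0, 0, 0, 0, -0.8, 0, 0, 0]}}

```text
time: 5.8
eef_pos: [0.5462, 0.0235, 0.2877]
tcp_rot: [[0.207, -0.978, 0.005], [-0.978, -0.207, 0.001], [-0.0, -0.005, -1.0]]
ft_force: [0.6, -0.4, -3.2]
opening: 0.0168
```

```bash
python3 - <<'E'
from h import *
s=st()
z=s['eef_pos'][2]
plan([(.49,-.29,z,-78.35),(.49,-.29,.14,-78.35)])
E
```

```text
t 5.8 pos [0.5462 0.0235 0.2877] op 0.0168 F [ 0.6 -0.4 -3.2]
[[0.207, -0.978, 0.005], [-0.978, -0.207, 0.001], [-0.0, -0.005, -1.0]] q [-0.15  0.5   0.08  1.83 -0.06  0.81 -1.4 ]
[0.984, 0.4, -0.002, -0.002, 0.0, 0.002] rows>= 4.0 -> [ 0.518 -0.133  0.288]
[0.985, 0.397, -0.001, -0.002, 0.0, 0.002] rows>= 4.0 -> [ 0.49  -0.29   0.288]
[0.0, -0.0, 0.985, 0.0, -0.0, -0.0] rows>= 3.0 -> [ 0.49 -0.29  0.14]
```

>>> {"op": "servo_tool", "data": {"plan": [0.12, 0.05, 0, 0, 0, 0, 0.3, 0.12, 0, 0, 0, 0, 0.55, 0.22, 0, 0, 0, 0, 0.8, 0.32, 0, 0, 0, 0, 0.98, 0.4, 0, 0, 0, 0, 0.98, 0.4, 0, 0, 0, 0]}}

```text
time: 6.4
eef_pos: [0.5147, -0.1389, 0.2844]
tcp_rot: [[0.199, -0.98, -0.003], [-0.98, -0.199, -0.003], [0.002, 0.003, -1.0]]
ft_force: [-0.7, -0.7, -4.6]
opening: 0.0167
```

>>> {"op": "servo_tool", "data": {"plan": [0.12, 0.05, 0, 0, 0, 0, 0.3, 0.12, 0, 0, 0, 0, 0.55, 0.22, 0, 0, 0, 0, 0.8, 0.32, 0, 0, 0, 0, 0.98, 0.4, 0, 0, 0, 0, 0.98, 0.4, 0, 0, 0, 0, 0.98, 0.4, 0, 0, 0, 0]}}

```text
time: 7.1
eef_pos: [0.4881, -0.2891, 0.2842]
tcp_rot: [[0.205, -0.979, -0.001], [-0.979, -0.205, 0.002], [-0.002, 0.001, -1.0]]
ft_force: [-0.2, 0.8, -3.8]
opening: 0.0166
```

>>> {"op": "servo_tool", "data": {"plan": [0, 0, 0.15, 0, 0, 0, 0, 0, 0.35, 0, 0, 0, 0, 0, 0.55, 0, 0, 0, 0, 0, 0.75, 0, 0, 0, 0, 0, 0.9, 0, 0, 0, 0, 0, 0.97, 0, 0, 0, 0, 0, 0.97, 0, 0, 0]}}

```text
time: 7.8
eef_pos: [0.4884, -0.2877, 0.1381]
tcp_rot: [[0.208, -0.978, -0.003], [-0.978, -0.208, 0.003], [-0.003, 0.002, -1.0]]
ft_force: [-1.0, 0.7, -3.6]
opening: 0.0168
```

>>> {"op": "servo_tool", "data": {"plan": [0, 0, 0.02, 0, 0, 0, 0, 0, 0.04, 0, 0, 0, 0, 0, 0.06, 0, 0, 0, 0, 0, 0.075, 0, 0, 0, 0, 0, 0.075, 0, 0, 0]}}

```text
time: 8.3
eef_pos: [0.4889, -0.29, 0.1301]
tcp_rot: [[0.206, -0.979, 0.002], [-0.979, -0.206, -0.001], [0.001, -0.001, -1.0]]
ft_force: [-2.0, 1.2, 9.1]
opening: 0.017
```

>>> {"op": "servo_tool", "data": {"plan": [0, 0, 0, 0, 0, 0, 0, 0, 0, 0, 0, 0, 0, 0, 0, 0, 0, 0, 0, 0, 0, 0, 0, 0], "fingers": 1}}

```text
time: 8.7
eef_pos: [0.4885, -0.2899, 0.1283]
tcp_rot: [[0.206, -0.979, 0.0], [-0.979, -0.206, -0.0], [0.0, -0.0, -1.0]]
ft_force: [0.9, -0.4, -0.3]
opening: 0.0741
```

>>> {"op": "servo_tool", "data": {"plan": [0, 0, -0.3, 0, 0, 0, 0, 0, -0.6, 0, 0, 0, 0, 0, -0.95, 0, 0, 0, 0, 0, -0.95, 0, 0, 0]}}

```text
time: 9.1
eef_pos: [0.4913, -0.2917, 0.277]
tcp_rot: [[0.206, -0.979, 0.011], [-0.979, -0.206, -0.006], [0.008, -0.009, -1.0]]
ft_force: [0.9, -0.2, -0.3]
opening: 0.0853
```

>>> {"op": "servo_tool", "data": {"plan": [-0.98, -0.4, -0.3, 0, 0, 0, -0.98, -0.4, -0.3, 0, 0, 0, -0.98, -0.4, -0.3, 0, 0, 0, -0.98, -0.4, -0.3, 0, 0, 0, -0.98, -0.4, -0.3, 0, 0, 0]}}

```text
time: 9.6
eef_pos: [0.5177, -0.1305, 0.3159]
tcp_rot: [[0.212, -0.977, 0.001], [-0.977, -0.212, 0.001], [-0.001, -0.001, -1.0]]
ft_force: [-0.4, -0.7, -1.0]
opening: 0.0855
```

>>> {"op": "servo_tool", "data": {"plan": [-0.98, -0.4, -0.3, 0, 0, 0, -0.98, -0.4, -0.3, 0, 0, 0, -0.98, -0.4, -0.3, 0, 0, 0, -0.98, -0.4, -0.3, 0, 0, 0, -0.98, -0.4, -0.3, 0, 0, 0]}}

```text
time: 10.1
eef_pos: [0.5458, 0.0237, 0.3605]
tcp_rot: [[0.209, -0.978, 0.0], [-0.978, -0.209, 0.0], [-0.0, -0.0, -1.0]]
ft_force: [0.5, -1.0, -0.0]
opening: 0.0857
```

```bash
python3 - <<'E'
from h import *
st()
im,d,W=look('wrist','w2')
for l in ['sink1_mid','old_board_core','shell']:
    for m in masks_of(l,'wrist')[:5]:
        w=W[m['mask']]; w=w[~np.isnan(w[:,0])]
        print(l,round(m['conf'],2),m['bbox'],np.round(np.median(w,0),3))
z=W[...,2]
m=((z>.058)&(z<.075)).astype(np.uint8)
n,lab,S,_=cv2.connectedComponentsWithStats(m)
for k in range(1,n):
    if S[k,4]>100:
        r=cv2.minAreaRect((W[lab==k][:,:2]*1000).astype(np.float32)); print('z65',S[k,4],np.round(r[0],1),np.round(r[1],1),round(r[2],1))
for (a,b,nm) in [(.05,.058,'xf'),(.04,.049,'rim')]:
    m=(z>a)&(z<b)&(abs(W[...,0]-.545)<.12)&(abs(W[...,1]-.02)<.13); r=cv2.minAreaRect((W[m][:,:2]*1000).astype(np.float32)); print(nm,m.sum(),r)
E
```

```text
t 10.1 pos [0.5458 0.0237 0.3605] op 0.0857 F [ 0.5 -1.  -0. ]
[[0.209, -0.978, 0.0], [-0.978, -0.209, 0.0], [-0.0, -0.0, -1.0]] q [-0.15  0.42  0.07  1.74 -0.04  0.99 -1.42]
sink1_mid 0.78 [353.1, 170.5, 376.6, 223.4] [ 0.528 -0.041  0.063]
old_board_core 0.65 [257.3, 118.8, 380.7, 216.9] [0.554 0.027 0.016]
shell 0.55 [244.8, 111.8, 396.0, 233.8] [0.546 0.014 0.027]
z65 650 [589.9 -29.4] [60.1 24.4] 10.8
z65 713 [524.6 -44.4] [60.7 24.6] 13.6
z65 697 [498.4  67.5] [60.6 24.2] 14.5
z65 332 [ 488.5 -283.2] [114.2  19.4] 7.0
xf 1619 ((544.7192993164062, 19.657081604003906), (127.17565155029297, 139.416748046875), 13.22909164428711)
rim 2260 ((544.60986328125, 18.85327911376953), (158.8091278076172, 191.9277801513672), 12.128486633300781)
```

View pics/w2.png

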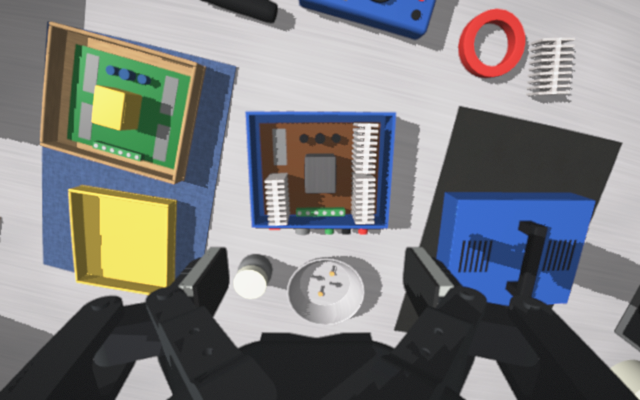

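```bash
python3 - <<'E'
from h import *
plan([(.499,.067,.17,-76.8),(.499,.067,.108,-76.8)])
E
```

```text
[-0.187, 0.116, 0.633, 0.001, -0.0, -0.009] rows>= 3.0 -> [0.522 0.043 0.265]
[-0.188, 0.114, 0.633, 0.001, -0.0, -0.009] rows>= 3.0 -> [0.499 0.067 0.17 ]
[-0.0, 0.0, 0.413, 0.0, 0.0, 0.0] rows>= 2.0 -> [0.499 0.067 0.108]
```

>>> {"op": "servo_tool", "data": {"plan": [-0.19, 0.115, 0.633, 0, 0, -0.009, -0.19, 0.115, 0.633, 0, 0, -0.009, -0.19, 0.115, 0.633, 0, 0, -0.009, -0.19, 0.115, 0.633, 0, 0, -0.009], "fingers": 0.43}}

```text
time: 10.7
eef_pos: [0.5229, 0.0452, 0.266]
tcp_rot: [[0.218, -0.976, -0.001], [-0.976, -0.218, -0.001], [0.001, 0.001, -1.0]]
ft_force: [-0.2, 0.2, 1.0]
opening: 0.0367
```

>>> {"op": "servo_tool", "data": {"plan": [-0.19, 0.115, 0.4, 0, 0, -0.009, -0.19, 0.115, 0.6, 0, 0, -0.009, -0.19, 0.115, 0.633, 0, 0, -0.009, -0.19, 0.115, 0.633, 0, 0, -0.009, -0.19, 0.115, 0.633, 0, 0, -0.009]}}

```text
time: 11.2
eef_pos: [0.5023, 0.0699, 0.1734]
tcp_rot: [[0.232, -0.973, 0.006], [-0.973, -0.232, 0.0], [0.001, -0.006, -1.0]]
ft_force: [-0.5, 0.3, 0.2]
opening: 0.0365
```

```bash
python3 - <<'E'
from h import *
st(); s=observe(); print(s['opening'],s['eef_pos'])
im,d,W=look('wrist','w3');z=W[...,2]
m=((z>.058)&(z<.075)).astype(np.uint8)
n,lab,S,_=cv2.connectedComponentsWithStats(m)
for k in range(1,n):
    if S[k,4]>100:
        r=cv2.minAreaRect((W[lab==k][:,:2]*1000).astype(np.float32)); print('z65',S[k,4],np.round(r[0],1),np.round(r[1],1),round(r[2],1))
plan([(.499,.067,.108,-76.8)])
E
```

```text
t 11.2 pos [0.5023 0.0699 0.1734] op 0.0365 F [-0.5  0.3  0.2]
[[0.232, -0.973, 0.006], [-0.973, -0.232, 0.0], [0.001, -0.006, -1.0]] q [-0.22  0.63  0.04  2.03 -0.05  0.48 -1.48]
0.036530206535555186 [0.50234789 0.06990251 0.17343916]
z65 3071 [590.2 -29.3] [60.1 26.1] 11.1
z65 2864 [498.5  67.6] [61.  24.1] 14.4
z65 2933 [524.8 -44.2] [60.6 25.5] 13.6
[0.015, 0.028, 0.436, -0.004, -0.001, 0.002] rows>= 2.0 -> [0.499 0.067 0.108]
```

View pics/w3.png

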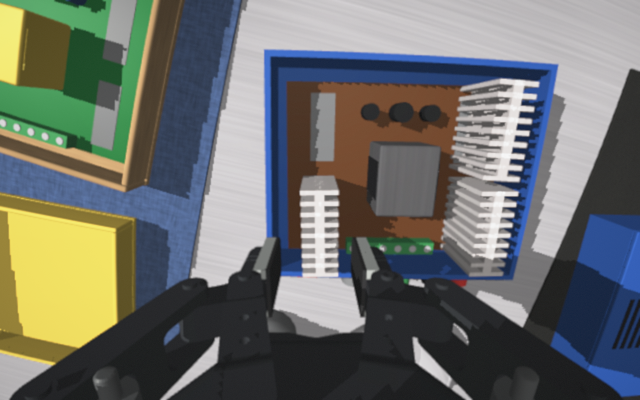

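>>> {"op": "servo_tool", "data": {"plan": [0.013, 0.024, 0.2, 0, 0, 0.002, 0.013, 0.024, 0.3, 0, 0, 0.002, 0.013, 0.024, 0.38, 0, 0, 0.002, 0.013, 0.024, 0.43, 0, 0, 0.002, 0.013, 0.024, 0.43, 0, 0, 0.002]}}

```text
time: 11.75
eef_pos: [0.4969, 0.0681, 0.1064]
tcp_rot: [[0.23, -0.973, 0.0], [-0.973, -0.23, 0.0], [0.0, -0.0, -1.0]]
ft_force: [-0.7, 0.9, 0.4]
opening: 0.0368
```

>>> {"op": "servo_tool", "data": {"plan": [0, 0, 0, 0, 0, 0, 0, 0, 0, 0, 0, 0, 0, 0, 0, 0, 0, 0, 0, 0, 0, 0, 0, 0, 0, 0, 0, 0, 0, 0], "fingers": 0, "force": 40}}

```text
time: 12.25
eef_pos: [0.4969, 0.0682, 0.107]
tcp_rot: [[0.231, -0.973, 0.001], [-0.973, -0.231, 0.0], [0.0, -0.001, -1.0]]
ft_force: [0.3, -0.5, 4.9]
opening: 0.0232
```

>>> {"op": "servo_tool", "data": {"plan": [0, 0, -0.07, 0, 0, 0, 0, 0, -0.15, 0, 0, 0, 0, 0, -0.3, 0, 0, 0, 0, 0, -0.5, 0, 0, 0, 0, 0, -0.7, 0, 0, 0, 0, 0, -0.8, 0, 0, 0, 0, 0, -0.8, 0, 0, 0]}}

```text
time: 12.95
eef_pos: [0.4975, 0.0684, 0.2292]
tcp_rot: [[0.231, -0.973, 0.005], [-0.973, -0.231, 0.001], [0.0, -0.005, -1.0]]
ft_force: [0.4, -0.5, -0.5]
opening: 0.0233
```

```bash
cat >> h.py <<'E'
TR=(.371,.291,2.8)
def intray(dx,dy):
    a=np.radians(TR[2]); return TR[0]+dx*np.cos(a)-dy*np.sin(a), TR[1]+dx*np.sin(a)+dy*np.cos(a)
E
python3 - <<'E'
from h import *
s=st()
x,y=intray(.035,.030)   # far-left... first
print(x,y)
plan([(x,y,.22,92.8),(x,y,.108,92.8)])
im,d,W=look('wrist','w4')
z=W[...,2];m=(z>.1)&(z<.2)
if m.sum()>50: print('sink held? z range',np.nanpercentile(z[m],[2,98]))
E
```

```text
t 12.95 pos [0.4975 0.0684 0.2292] op 0.0233 F [ 0.4 -0.5 -0.5]
[[0.231, -0.973, 0.005], [-0.973, -0.231, 0.001], [0.0, -0.005, -1.0]] q [-0.23  0.53  0.05  2.01 -0.05  0.6  -1.49]
0.4044927217130818 0.3226739260630895
[-0.896, 0.106, 0.03, -0.002, 0.0, 0.059] rows>= 3.0 -> [0.451 0.196 0.225]
[-0.883, 0.188, 0.03, -0.002, 0.0, 0.059] rows>= 3.0 -> [0.404 0.323 0.22 ]
[-0.0, -0.0, 0.747, 0.0, -0.0, -0.0] rows>= 3.0 -> [0.404 0.323 0.108]
sink held? z range [0.14918182 0.19677146]
```

>>> {"op": "servo_tool", "data": {"plan": [-0.2, 0.02, 0, 0, 0, 0.015, -0.45, 0.05, 0.03, 0, 0, 0.03, -0.75, 0.1, 0.03, 0, 0, 0.059, -0.896, 0.106, 0.03, 0, 0, 0.059, -0.896, 0.106, 0.03, 0, 0, 0.059]}}

```text
time: 13.5
eef_pos: [0.4477, 0.1992, 0.2207]
tcp_rot: [[0.147, -0.989, -0.003], [-0.989, -0.147, 0.001], [-0.001, 0.003, -1.0]]
ft_force: [-0.1, 0.3, -0.7]
opening: 0.0232
```

>>> {"op": "servo_tool", "data": {"plan": [-0.2, 0.04, 0, 0, 0, 0.015, -0.45, 0.1, 0.03, 0, 0, 0.03, -0.75, 0.16, 0.03, 0, 0, 0.059, -0.883, 0.188, 0.03, 0, 0, 0.059, -0.883, 0.188, 0.03, 0, 0, 0.059, -0.883, 0.188, 0.03, 0, 0, 0.059]}}

```text
time: 14.1
eef_pos: [0.4035, 0.3213, 0.2166]
tcp_rot: [[0.047, -0.999, -0.001], [-0.999, -0.047, -0.002], [0.002, 0.001, -1.0]]
ft_force: [0.8, -1.1, -0.4]
opening: 0.0233
```

>>> {"op": "servo_tool", "data": {"plan": [0, 0, 0.2, 0, 0, 0, 0, 0, 0.4, 0, 0, 0, 0, 0, 0.6, 0, 0, 0, 0, 0, 0.7, 0, 0, 0, 0, 0, 0.747, 0, 0, 0, 0, 0, 0.747, 0, 0, 0]}}

```text
time: 14.7
eef_pos: [0.404, 0.3206, 0.1046]
tcp_rot: [[0.045, -0.999, -0.001], [-0.999, -0.045, -0.002], [0.002, 0.001, -1.0]]
ft_force: [-0.1, 0.4, -1.1]
opening: 0.0231
```

>>> {"op": "servo_tool", "data": {"plan": [0, 0, 0.02, 0, 0, 0, 0, 0, 0.04, 0, 0, 0, 0, 0, 0.05, 0, 0, 0, 0, 0, 0.06, 0, 0, 0, 0, 0, 0.06, 0, 0, 0]}}

```text
time: 15.2
eef_pos: [0.404, 0.3226, 0.099]
tcp_rot: [[0.047, -0.999, 0.002], [-0.999, -0.047, 0.001], [-0.001, -0.002, -1.0]]
ft_force: [-3.2, -1.7, 22.0]
opening: 0.0233
```

>>> {"op": "servo_tool", "data": {"plan": [0, 0, 0, 0, 0, 0, 0, 0, -0.02, 0, 0, 0, 0, 0, -0.02, 0, 0, 0], "fingers": 0.45}}

```text
time: 15.5
eef_pos: [0.4038, 0.3228, 0.0998]
tcp_rot: [[0.047, -0.999, 0.001], [-0.999, -0.047, 0.001], [-0.001, -0.001, -1.0]]
ft_force: [-0.7, -0.3, 0.2]
opening: 0.0383
```

>>> {"op": "servo_tool", "data": {"plan": [0, 0, -0.2, 0, 0, 0, 0, 0, -0.5, 0, 0, 0, 0, 0, -0.7, 0, 0, 0, 0, 0, -0.7, 0, 0, 0, 0, 0, -0.7, 0, 0, 0]}}

```text
time: 16.0
eef_pos: [0.4036, 0.3228, 0.2047]
tcp_rot: [[0.048, -0.999, 0.001], [-0.999, -0.048, 0.001], [-0.001, -0.001, -1.0]]
ft_force: [0.2, 0.1, -0.1]
opening: 0.0385
```

```bash
python3 - <<'E'
from h import *
s=st()
plan([(.5245,-.044,.17,-77)])
E
```

```text
t 16.0 pos [0.4036 0.3228 0.2047] op 0.0385 F [ 0.2  0.1 -0.1]
[[0.048, -0.999, 0.001], [-0.999, -0.048, 0.001], [-0.001, -0.001, -1.0]] q [-0.82  0.59  0.14  1.99 -0.15  0.57 -2.11]
[0.827, -0.229, 0.077, -0.0, 0.0, -0.038] rows>= 3.0 -> [0.444 0.201 0.193]
[0.839, -0.18, 0.077, -0.0, 0.0, -0.038] rows>= 3.0 -> [0.484 0.078 0.182]
[0.848, -0.129, 0.077, -0.0, 0.0, -0.038] rows>= 3.0 -> [ 0.524 -0.044  0.17 ]
```

>>> {"op": "servo_tool", "data": {"plan": [0.827, -0.229, 0.077, 0, 0, -0.038, 0.827, -0.229, 0.077, 0, 0, -0.038, 0.827, -0.229, 0.077, 0, 0, -0.038, 0.827, -0.229, 0.077, 0, 0, -0.038], "fingers": 0.43}}

```text
time: 16.4
eef_pos: [0.4441, 0.1946, 0.191]
tcp_rot: [[0.099, -0.995, -0.003], [-0.995, -0.099, -0.004], [0.004, 0.004, -1.0]]
ft_force: [0.3, 0.1, -0.2]
opening: 0.0367
```

>>> {"op": "servo_tool", "data": {"plan": [0.839, -0.18, 0.077, 0, 0, -0.038, 0.839, -0.18, 0.077, 0, 0, -0.038, 0.839, -0.18, 0.077, 0, 0, -0.038, 0.839, -0.18, 0.077, 0, 0, -0.038]}}

```text
time: 16.8
eef_pos: [0.4844, 0.0735, 0.1797]
tcp_rot: [[0.159, -0.987, -0.002], [-0.987, -0.159, -0.003], [0.002, 0.002, -1.0]]
ft_force: [-0.3, 0.9, 0.0]
opening: 0.0368
```

>>> {"op": "servo_tool", "data": {"plan": [0.848, -0.129, 0.077, 0, 0, -0.038, 0.848, -0.129, 0.077, 0, 0, -0.038, 0.848, -0.129, 0.077, 0, 0, -0.038, 0.848, -0.129, 0.077, 0, 0, -0.038, 0.848, -0.129, 0.077, 0, 0, -0.038, 0.848, -0.129, 0.077, 0, 0, -0.038]}}

```text
time: 17.4
eef_pos: [0.5236, -0.0418, 0.169]
tcp_rot: [[0.227, -0.974, -0.002], [-0.974, -0.227, 0.002], [-0.002, 0.001, -1.0]]
ft_force: [-0.1, 0.2, 0.5]
opening: 0.0366
```

```bash
python3 - <<'E'
from h import *
s=st()
im,d,W=look('wrist','w5');z=W[...,2]
m=((z>.058)&(z<.075)).astype(np.uint8)
n,lab,S,_=cv2.connectedComponentsWithStats(m)
for k in range(1,n):
    if S[k,4]>100:
        r=cv2.minAreaRect((W[lab==k][:,:2]*1000).astype(np.float32)); print('z65',S[k,4],np.round(r[0],1),np.round(r[1],1),round(r[2],1))
plan([(.5245,-.044,.107,-76.8)])
E
```

```text
t 17.4 pos [ 0.5236 -0.0418  0.169 ] op 0.0366 F [-0.1  0.2  0.5]
[[0.227, -0.974, -0.002], [-0.974, -0.227, 0.002], [-0.002, 0.001, -1.0]] q [ 0.03  0.65 -0.01  1.98  0.01  0.51 -1.32]
z65 2932 [590.  -29.2] [60.5 24.1] 10.9
z65 3023 [524.6 -44.4] [60.4 24. ] 13.5
z65 1074 [ 493.9 -284.9] [98.5 16.8] 13.3
[0.016, -0.002, 0.415, 0.001, 0.001, -0.0] rows>= 2.0 -> [ 0.524 -0.044  0.107]
```

>>> {"op": "servo_tool", "data": {"plan": [0.014, -0.002, 0.2, 0, 0, 0, 0.014, -0.002, 0.3, 0, 0, 0, 0.014, -0.002, 0.37, 0, 0, 0, 0.014, -0.002, 0.413, 0, 0, 0, 0.014, -0.002, 0.413, 0, 0, 0]}}

```text
time: 17.95
eef_pos: [0.5247, -0.0454, 0.1072]
tcp_rot: [[0.226, -0.974, -0.001], [-0.974, -0.226, 0.0], [-0.001, 0.001, -1.0]]
ft_force: [0.4, 0.0, -0.6]
opening: 0.0366
```

>>> {"op": "servo_tool", "data": {"plan": [0, 0, 0, 0, 0, 0, 0, 0, 0, 0, 0, 0, 0, 0, 0, 0, 0, 0, 0, 0, 0, 0, 0, 0, 0, 0, 0, 0, 0, 0], "fingers": 0, "force": 40}}

```text
time: 18.45
eef_pos: [0.5253, -0.0462, 0.1082]
tcp_rot: [[0.224, -0.974, 0.001], [-0.974, -0.224, 0.0], [0.0, -0.001, -1.0]]
ft_force: [-1.2, 0.3, 2.9]
opening: 0.0235
```

>>> {"op": "servo_tool", "data": {"plan": [0, 0, -0.07, 0, 0, 0, 0, 0, -0.15, 0, 0, 0, 0, 0, -0.3, 0, 0, 0, 0, 0, -0.5, 0, 0, 0, 0, 0, -0.7, 0, 0, 0, 0, 0, -0.8, 0, 0, 0, 0, 0, -0.8, 0, 0, 0]}}

```text
time: 19.15
eef_pos: [0.5263, -0.0463, 0.2308]
tcp_rot: [[0.224, -0.974, 0.006], [-0.975, -0.224, -0.0], [0.002, -0.006, -1.0]]
ft_force: [0.7, -0.2, -1.0]
opening: 0.0234
```

```bash
python3 - <<'E'
from h import *
s=st()
x,y=intray(.035,-.030)
plan([(x,y,.22,92.8),(x,y,.108,92.8)])
E
```

```text
t 19.15 pos [ 0.5263 -0.0463  0.2308] op 0.0234 F [ 0.7 -0.2 -1. ]
[[0.224, -0.974, 0.006], [-0.975, -0.224, -0.0], [0.002, -0.006, -1.0]] q [ 0.04  0.55 -0.01  1.94  0.    0.65 -1.31]
[-0.729, 0.103, 0.022, -0.001, -0.0, 0.038] rows>= 3.0 -> [0.487 0.057 0.227]
[-0.721, 0.146, 0.023, -0.001, -0.0, 0.038] rows>= 3.0 -> [0.447 0.16  0.224]
[-0.711, 0.189, 0.023, -0.001, -0.0, 0.038] rows>= 3.0 -> [0.407 0.263 0.22 ]
[-0.0, 0.0, 0.747, -0.0, 0.0, -0.0] rows>= 3.0 -> [0.407 0.263 0.108]
```

>>> {"op": "servo_tool", "data": {"plan": [-0.15, 0.02, 0, 0, 0, 0, -0.4, 0.06, 0.02, 0, 0, 0.02, -0.73, 0.1, 0.022, 0, 0, 0.038, -0.729, 0.103, 0.022, 0, 0, 0.038]}}

```text
time: 19.55
eef_pos: [0.4821, 0.0645, 0.2236]
tcp_rot: [[0.177, -0.984, -0.004], [-0.984, -0.177, 0.004], [-0.005, 0.004, -1.0]]
ft_force: [1.2, 0.6, -1.4]
opening: 0.0231
```

>>> {"op": "servo_tool", "data": {"plan": [-0.3, 0.06, 0, 0, 0, 0.02, -0.6, 0.12, 0.02, 0, 0, 0.03, -0.721, 0.146, 0.022, 0, 0, 0.038, -0.721, 0.146, 0.022, 0, 0, 0.038]}}

```text
time: 19.95
eef_pos: [0.444, 0.1631, 0.2205]
tcp_rot: [[0.114, -0.994, -0.002], [-0.994, -0.114, 0.001], [-0.001, 0.002, -1.0]]
ft_force: [0.5, -0.4, -0.7]
opening: 0.0232
```

>>> {"op": "servo_tool", "data": {"plan": [-0.3, 0.08, 0, 0, 0, 0.02, -0.5, 0.13, 0.02, 0, 0, 0.03, -0.65, 0.17, 0.022, 0, 0, 0.038, -0.711, 0.189, 0.022, 0, 0, 0.038, -0.711, 0.189, 0.022, 0, 0, 0.038, -0.711, 0.189, 0.022, 0, 0, 0.038]}}

```text
time: 20.55
eef_pos: [0.407, 0.2611, 0.2177]
tcp_rot: [[0.046, -0.999, 0.0], [-0.999, -0.046, -0.001], [0.001, -0.0, -1.0]]
ft_force: [-0.1, -0.9, -1.5]
opening: 0.0233
```

>>> {"op": "servo_tool", "data": {"plan": [0, 0, 0.2, 0, 0, 0, 0, 0, 0.4, 0, 0, 0, 0, 0, 0.6, 0, 0, 0, 0, 0, 0.7, 0, 0, 0, 0, 0, 0.747, 0, 0, 0, 0, 0, 0.747, 0, 0, 0]}}

```text
time: 21.15
eef_pos: [0.4067, 0.2614, 0.1052]
tcp_rot: [[0.045, -0.999, -0.001], [-0.999, -0.045, -0.001], [0.001, 0.001, -1.0]]
ft_force: [0.1, 0.5, -1.2]
opening: 0.0233
```

>>> {"op": "servo_tool", "data": {"plan": [0, 0, 0.02, 0, 0, 0, 0, 0, 0.035, 0, 0, 0, 0, 0, 0.045, 0, 0, 0, 0, 0, 0.045, 0, 0, 0]}}

```text
time: 21.55
eef_pos: [0.4068, 0.2631, 0.1002]
tcp_rot: [[0.047, -0.999, 0.002], [-0.999, -0.047, 0.001], [-0.001, -0.002, -1.0]]
ft_force: [-0.1, -0.7, 6.7]
opening: 0.0232
```

Placed. Release and fetch the third at (.590, -.029).

>>> {"op": "servo_tool", "data": {"plan": [0, 0, 0, 0, 0, 0, 0, 0, 0, 0, 0, 0, 0, 0, 0, 0, 0, 0], "fingers": 0.45}}

```text
time: 21.85
eef_pos: [0.4063, 0.263, 0.0992]
tcp_rot: [[0.048, -0.999, 0.0], [-0.999, -0.048, 0.0], [-0.0, -0.0, -1.0]]
ft_force: [0.7, 0.3, -0.6]
opening: 0.0387
```

>>> {"op": "servo_tool", "data": {"plan": [0, 0, -0.2, 0, 0, 0, 0, 0, -0.5, 0, 0, 0, 0, 0, -0.7, 0, 0, 0, 0, 0, -0.7, 0, 0, 0, 0, 0, -0.7, 0, 0, 0]}}

```text
time: 22.35
eef_pos: [0.4063, 0.2631, 0.2045]
tcp_rot: [[0.048, -0.999, 0.001], [-0.999, -0.048, 0.001], [-0.001, -0.001, -1.0]]
ft_force: [-0.4, -0.3, 0.8]
opening: 0.0384
```

```bash
python3 - <<'E'
from h import *
s=st()
plan([(.590,-.029,.17,-78.5)])
E
```

```text
t 22.35 pos [0.4063 0.2631 0.2045] op 0.0384 F [-0.4 -0.3  0.8]
[[0.048, -0.999, 0.001], [-0.999, -0.048, 0.001], [-0.001, -0.001, -1.0]] q [-0.7   0.55  0.09  2.07 -0.1   0.52 -2.06]
[0.668, -0.377, 0.077, -0.0, 0.0, -0.032] rows>= 3.0 -> [0.468 0.166 0.193]
[0.686, -0.342, 0.077, -0.0, 0.0, -0.032] rows>= 3.0 -> [0.529 0.068 0.182]
[0.703, -0.307, 0.077, -0.0, 0.0, -0.032] rows>= 3.0 -> [ 0.59  -0.029  0.17 ]
```

>>> {"op": "servo_tool", "data": {"plan": [0.668, -0.377, 0.077, 0, 0, -0.032, 0.668, -0.377, 0.077, 0, 0, -0.032, 0.668, -0.377, 0.077, 0, 0, -0.032, 0.668, -0.377, 0.077, 0, 0, -0.032], "fingers": 0.43}}

```text
time: 22.75
eef_pos: [0.4681, 0.1619, 0.1907]
tcp_rot: [[0.091, -0.996, -0.002], [-0.996, -0.091, -0.003], [0.002, 0.003, -1.0]]
ft_force: [0.2, 0.3, 0.5]
opening: 0.0368
```

>>> {"op": "servo_tool", "data": {"plan": [0.686, -0.342, 0.077, 0, 0, -0.032, 0.686, -0.342, 0.077, 0, 0, -0.032, 0.686, -0.342, 0.077, 0, 0, -0.032, 0.686, -0.342, 0.077, 0, 0, -0.032]}}

```text
time: 23.15
eef_pos: [0.5288, 0.0661, 0.1796]
tcp_rot: [[0.143, -0.99, -0.002], [-0.99, -0.143, -0.001], [0.001, 0.002, -1.0]]
ft_force: [-0.8, 0.4, -0.3]
opening: 0.0366
```

>>> {"op": "servo_tool", "data": {"plan": [0.703, -0.307, 0.077, 0, 0, -0.032, 0.703, -0.307, 0.077, 0, 0, -0.032, 0.703, -0.307, 0.077, 0, 0, -0.032, 0.703, -0.307, 0.077, 0, 0, -0.032, 0.703, -0.307, 0.077, 0, 0, -0.032, 0.703, -0.307, 0.077, 0, 0, -0.032]}}

```text
time: 23.75
eef_pos: [0.5885, -0.026, 0.1692]
tcp_rot: [[0.201, -0.98, -0.002], [-0.98, -0.201, 0.002], [-0.002, 0.001, -1.0]]
ft_force: [-0.4, 0.3, -0.4]
opening: 0.0364
```

```bash
python3 - <<'E'
from h import *
s=st()
im,d,W=look('wrist','w6');z=W[...,2]
m=((z>.058)&(z<.075)).astype(np.uint8)
n,lab,S,_=cv2.connectedComponentsWithStats(m)
for k in range(1,n):
    if S[k,4]>100:
        r=cv2.minAreaRect((W[lab==k][:,:2]*1000).astype(np.float32)); print('z65',S[k,4],np.round(r[0],1),np.round(r[1],1),round(r[2],1))
plan([(.590,-.0295,.107,-78.7)])
E
```

```text
t 23.75 pos [ 0.5885 -0.026   0.1692] op 0.0364 F [-0.4  0.3 -0.4]
[[0.201, -0.98, -0.002], [-0.98, -0.201, 0.002], [-0.002, 0.001, -1.0]] q [ 0.01  0.72 -0.02  1.81  0.02  0.62 -1.39]
z65 3005 [589.8 -29.5] [61.  23.9] 11.1
z65 727 [ 529.4 -273.7] [18.3 37.8] 71.8
[0.023, -0.004, 0.416, 0.0, 0.001, 0.003] rows>= 2.0 -> [ 0.59  -0.03   0.107]
```

>>> {"op": "servo_tool", "data": {"plan": [0.02, -0.004, 0.2, 0, 0, 0.003, 0.02, -0.004, 0.3, 0, 0, 0.003, 0.02, -0.004, 0.37, 0, 0, 0.003, 0.02, -0.004, 0.413, 0, 0, 0.003, 0.02, -0.004, 0.413, 0, 0, 0.003]}}

```text
time: 24.3
eef_pos: [0.5904, -0.0318, 0.1067]
tcp_rot: [[0.193, -0.981, -0.001], [-0.981, -0.193, 0.0], [-0.0, 0.001, -1.0]]
ft_force: [0.4, 0.7, -0.2]
opening: 0.0371
```

>>> {"op": "servo_tool", "data": {"plan": [0, 0, 0, 0, 0, 0, 0, 0, 0, 0, 0, 0, 0, 0, 0, 0, 0, 0, 0, 0, 0, 0, 0, 0, 0, 0, 0, 0, 0, 0], "fingers": 0, "force": 40}}

```text
time: 24.8
eef_pos: [0.5911, -0.0323, 0.1079]
tcp_rot: [[0.192, -0.981, 0.001], [-0.981, -0.192, 0.0], [0.0, -0.001, -1.0]]
ft_force: [-0.8, -0.5, 2.6]
opening: 0.0232
```

>>> {"op": "servo_tool", "data": {"plan": [0, 0, -0.07, 0, 0, 0, 0, 0, -0.15, 0, 0, 0, 0, 0, -0.3, 0, 0, 0, 0, 0, -0.5, 0, 0, 0, 0, 0, -0.7, 0, 0, 0, 0, 0, -0.8, 0, 0, 0, 0, 0, -0.8, 0, 0, 0]}}

```text
time: 25.5
eef_pos: [0.5924, -0.0323, 0.231]
tcp_rot: [[0.192, -0.981, 0.006], [-0.981, -0.192, -0.0], [0.001, -0.006, -1.0]]
ft_force: [0.4, 0.9, -1.0]
opening: 0.0236
```

```bash
python3 - <<'E'
from h import *
s=st()
x,y=intray(-.034,0.03)
plan([(x,y,.22,92.8),(x,y,.106,92.8)])
E
```

```text
t 25.5 pos [ 0.5924 -0.0323  0.231 ] op 0.0236 F [ 0.4  0.9 -1. ]
[[0.192, -0.981, 0.006], [-0.981, -0.192, -0.0], [0.001, -0.006, -1.0]] q [ 0.02  0.63 -0.02  1.76  0.02  0.75 -1.39]
[-0.876, 0.41, 0.021, -0.001, -0.0, 0.031] rows>= 3.0 -> [0.507 0.085 0.227]
[-0.856, 0.452, 0.022, -0.001, -0.0, 0.031] rows>= 3.0 -> [0.421 0.202 0.224]
[-0.833, 0.492, 0.023, -0.001, -0.0, 0.031] rows>= 3.0 -> [0.336 0.319 0.22 ]
[-0.0, 0.0, 0.76, 0.0, 0.0, 0.0] rows>= 3.0 -> [0.336 0.319 0.106]
```

>>> {"op": "servo_tool", "data": {"plan": [-0.15, 0.07, 0, 0, 0, 0, -0.4, 0.18, 0.02, 0, 0, 0.01, -0.7, 0.33, 0.02, 0, 0, 0.031, -0.876, 0.41, 0.02, 0, 0, 0.031, -0.876, 0.41, 0.02, 0, 0, 0.031]}}

```text
time: 26.0
eef_pos: [0.5016, 0.0893, 0.2238]
tcp_rot: [[0.152, -0.988, -0.004], [-0.988, -0.152, 0.002], [-0.003, 0.004, -1.0]]
ft_force: [0.8, 0.6, -1.3]
opening: 0.0233
```

>>> {"op": "servo_tool", "data": {"plan": [-0.3, 0.15, 0, 0, 0, 0.01, -0.6, 0.31, 0.02, 0, 0, 0.02, -0.856, 0.452, 0.02, 0, 0, 0.031, -0.856, 0.452, 0.02, 0, 0, 0.031]}}

```text
time: 26.4
eef_pos: [0.4154, 0.2074, 0.2209]
tcp_rot: [[0.106, -0.994, -0.004], [-0.994, -0.106, 0.002], [-0.002, 0.003, -1.0]]
ft_force: [1.3, -0.3, -1.7]
opening: 0.0237
```

>>> {"op": "servo_tool", "data": {"plan": [-0.3, 0.17, 0, 0, 0, 0.01, -0.55, 0.32, 0.02, 0, 0, 0.02, -0.75, 0.44, 0.02, 0, 0, 0.031, -0.833, 0.492, 0.02, 0, 0, 0.031, -0.833, 0.492, 0.02, 0, 0, 0.031, -0.833, 0.492, 0.02, 0, 0, 0.031]}}

```text
time: 27.0
eef_pos: [0.335, 0.3185, 0.2182]
tcp_rot: [[0.047, -0.999, 0.0], [-0.999, -0.047, -0.001], [0.001, -0.0, -1.0]]
ft_force: [0.2, -0.5, -0.5]
opening: 0.0234
```

>>> {"op": "servo_tool", "data": {"plan": [0, 0, 0.2, 0, 0, 0, 0, 0, 0.4, 0, 0, 0, 0, 0, 0.6, 0, 0, 0, 0, 0, 0.7, 0, 0, 0, 0, 0, 0.747, 0, 0, 0, 0, 0, 0.747, 0, 0, 0]}}

```text
time: 27.6
eef_pos: [0.335, 0.318, 0.1057]
tcp_rot: [[0.045, -0.999, -0.001], [-0.999, -0.045, -0.002], [0.002, 0.001, -1.0]]
ft_force: [-0.2, 0.2, 0.0]
opening: 0.0235
```

>>> {"op": "servo_tool", "data": {"plan": [0, 0, 0.02, 0, 0, 0, 0, 0, 0.035, 0, 0, 0, 0, 0, 0.045, 0, 0, 0, 0, 0, 0.045, 0, 0, 0]}}

```text
time: 28.0
eef_pos: [0.3346, 0.3198, 0.1003]
tcp_rot: [[0.047, -0.999, 0.002], [-0.999, -0.047, 0.001], [-0.001, -0.002, -1.0]]
ft_force: [0.3, -0.6, -0.7]
opening: 0.0234
```

>>> {"op": "servo_tool", "data": {"plan": [0, 0, 0.01, 0, 0, 0, 0, 0, 0.015, 0, 0, 0, 0, 0, 0.015, 0, 0, 0]}}

```text
time: 28.3
eef_pos: [0.3347, 0.3197, 0.0998]
tcp_rot: [[0.047, -0.999, 0.001], [-0.999, -0.047, 0.003], [-0.002, -0.002, -1.0]]
ft_force: [-2.0, -2.2, 21.0]
opening: 0.0234
```

>>> {"op": "servo_tool", "data": {"plan": [0, 0, 0, 0, 0, 0, 0, 0, 0, 0, 0, 0, 0, 0, 0, 0, 0, 0], "fingers": 0.45}}

```text
time: 28.6
eef_pos: [0.3344, 0.3196, 0.0977]
tcp_rot: [[0.047, -0.999, 0.0], [-0.999, -0.047, 0.001], [-0.001, -0.001, -1.0]]
ft_force: [-0.8, -1.2, 0.6]
opening: 0.0384
```

>>> {"op": "servo_tool", "data": {"plan": [0, 0, -0.2, 0, 0, 0, 0, 0, -0.5, 0, 0, 0, 0, 0, -0.8, 0, 0, 0, 0, 0, -0.95, 0, 0, 0, 0, 0, -0.95, 0, 0, 0]}}

```text
time: 29.1
eef_pos: [0.3354, 0.3206, 0.2428]
tcp_rot: [[0.048, -0.999, 0.004], [-0.999, -0.048, 0.005], [-0.005, -0.005, -1.0]]
ft_force: [0.4, 0.2, 0.2]
opening: 0.0381
```

```bash
python3 - <<'E'
from h import *
s=st()
im,d,W=look('scene','s7'); im2,d2,W2=look('top','t7'); z=W2[...,2]
def reg(n,xr,yr,zr):
    m=(W2[...,0]>xr[0])&(W2[...,0]<xr[1])&(W2[...,1]>yr[0])&(W2[...,1]<yr[1])&(z>zr[0])&(z<zr[1])
    if m.sum()<5: return print(n,'none')
    r=cv2.minAreaRect((W2[m][:,:2]*1000).astype(np.float32)); print(n,m.sum(),np.round(r[0],1),np.round(r[1],1),round(r[2],2),'med z',round(np.median(z[m]),4))
reg('oldxf',(.5,.6),(-.03,.07),(.048,.07)); reg('rim',(.42,.68),(-.12,.16),(.038,.048))
reg('newxf',(.5,.66),(.2,.4),(.045,.07)); reg('carton',(.46,.68),(.17,.43),(.025,.042))
reg('handle',(.4,.6),(-.34,-.24),(.07,.1)); reg('mat',(.27,.7),(-.48,-.12),(-.004,.012))
a=np.vstack([cv2.resize(im[130:310,180:400],None,fx=2.2,fy=2.2),cv2.resize(im2[130:280,250:470],None,fx=2.2,fy=2.2)])
cv2.imwrite('pics/c7.png',a[:,:,::-1]); print(a.shape)
plan([(.5446,.0189,.25,-78)])
E
```

```text
t 29.1 pos [0.3354 0.3206 0.2428] op 0.0381 F [0.4 0.2 0.2]
[[0.048, -0.999, 0.004], [-0.999, -0.048, 0.005], [-0.005, -0.005, -1.0]] q [-1.09  0.49  0.38  2.1  -0.31  0.6  -2.02]
oldxf 145 [544.5  17.3] [46.9 41.8] 12.34 med z 0.0551
rim 245 [543.3  17.4] [162.1 191.2] 11.95 med z 0.044
newxf 146 [572.7 298.1] [40.7 48. ] 87.71 med z 0.0525
carton 339 [575.4 303.6] [199.  164.5] 85.24 med z 0.0344
handle 186 [ 486.6 -288.6] [116.6  20.6] 13.25 med z 0.081
mat 7500 [ 485. -300.] [359.9 429.9] 90.0 med z 0.0019
(726, 484, 3)
[0.69, -0.436, -0.023, -0.0, 0.0, -0.034] rows>= 3.0 -> [0.404 0.219 0.243]
[0.712, -0.398, -0.023, -0.0, 0.0, -0.034] rows>= 3.0 -> [0.474 0.119 0.247]
[0.733, -0.359, -0.023, -0.0, 0.0, -0.034] rows>= 3.0 -> [0.545 0.019 0.25 ]
```

View pics/c7.png

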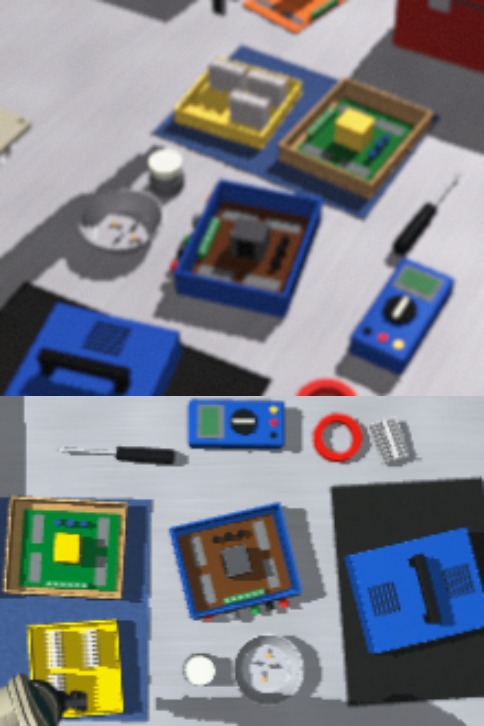

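```bash
python3 - <<'E'
from h import *
im,d,W=look('top','t8'); z=W[...,2]; ok=~np.isnan(z)
P=W[ok]
for yaw in (0,45,90):
  a=np.radians(yaw)
  for x in np.arange(.3,.75,.05):
    row=[]
    for y in np.arange(-.75,.65,.05):
        q=P-[x,y,0]; u=q[:,0]*np.cos(a)+q[:,1]*np.sin(a); v=-q[:,0]*np.sin(a)+q[:,1]*np.cos(a)
        m=(abs(u)<.075)&(abs(v)<.092)
        r=np.hypot(x,y)
        if m.sum()>400 and .43<r<.84 and (P[m,2]>.02).sum()<2 : row.append((round(y,2),int(m.sum()),round(P[m,2].max(),3)))
    print(yaw,round(x,2),row)
cv2.imwrite('pics/c8.png',cv2.resize(im[130:330,380:600],None,fx=2.2,fy=2.2)[:,:,::-1])
E
```

```text
0 0.3 [(np.float64(-0.45), 1869, np.float64(0.012)), (np.float64(-0.4), 1895, np.float64(0.012)), (np.float64(-0.35), 1908, np.float64(0.012))]
0 0.35 []
0 0.4 []
0 0.45 []
0 0.5 []
0 0.55 []
0 0.6 [(np.float64(-0.5), 1775, np.float64(0.012))]
0 0.65 [(np.float64(-0.5), 1765, np.float64(0.012))]
0 0.7 [(np.float64(-0.45), 1762, np.float64(0.021)), (np.float64(-0.4), 1770, np.float64(0.011))]
45 0.3 [(np.float64(-0.5), 1848, np.float64(0.012)), (np.float64(-0.45), 1864, np.float64(0.012)), (np.float64(-0.4), 1893, np.float64(0.012)), (np.float64(-0.35), 1894, np.float64(0.047))]
45 0.35 [(np.float64(-0.45), 1852, np.float64(0.012))]
45 0.4 [(np.float64(0.5), 1936, np.float64(0.02))]
45 0.45 [(np.float64(0.5), 1924, np.float64(0.011))]
45 0.5 []
45 0.55 [(np.float64(-0.5), 1770, np.float64(0.011))]
45 0.6 [(np.float64(-0.5), 1765, np.float64(0.012))]
45 0.65 [(np.float64(-0.5), 1763, np.float64(0.012)), (np.float64(-0.45), 1764, np.float64(0.012))]
45 0.7 [(np.float64(-0.4), 1771, np.float64(0.011))]
90 0.3 [(np.float64(-0.5), 1848, np.float64(0.012)), (np.float64(-0.45), 1875, np.float64(0.012)), (np.float64(-0.4), 1889, np.float64(0.012)), (np.float64(-0.35), 1903, np.float64(0.012)), (np.float64(0.5), 1368, np.float64(0.019))]
90 0.35 [(np.float64(0.5), 1608, np.float64(0.019))]
90 0.4 [(np.float64(0.5), 1857, np.float64(0.019))]
90 0.45 []
90 0.5 []
90 0.55 [(np.float64(-0.5), 1783, np.float64(0.012))]
90 0.6 [(np.float64(-0.5), 1777, np.float64(0.012))]
90 0.65 [(np.float64(-0.5), 1755, np.float64(0.012)), (np.float64(-0.45), 1731, np.float64(0.047))]
90 0.7 [(np.float64(-0.45), 1760, np.float64(0.012)), (np.float64(-0.4), 1773, np.float64(0.012))]
```

View pics/c8.png

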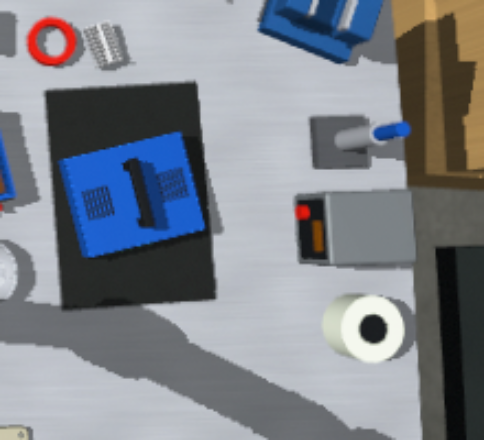

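>>> {"op": "servo_tool", "data": {"plan": [0.69, -0.436, -0.023, 0, 0, -0.034, 0.69, -0.436, -0.023, 0, 0, -0.034, 0.69, -0.436, -0.023, 0, 0, -0.034, 0.69, -0.436, -0.023, 0, 0, -0.034], "fingers": 0.85}}

```text
time: 29.65
eef_pos: [0.4059, 0.2153, 0.2421]
tcp_rot: [[0.093, -0.996, -0.001], [-0.996, -0.093, -0.003], [0.003, 0.001, -1.0]]
ft_force: [-0.9, -0.3, -0.2]
opening: 0.0727
```

>>> {"op": "servo_tool", "data": {"plan": [0.712, -0.398, -0.023, 0, 0, -0.034, 0.712, -0.398, -0.023, 0, 0, -0.034, 0.712, -0.398, -0.023, 0, 0, -0.034, 0.712, -0.398, -0.023, 0, 0, -0.034]}}

```text
time: 30.05
eef_pos: [0.4757, 0.116, 0.2457]
tcp_rot: [[0.148, -0.989, -0.001], [-0.989, -0.148, -0.002], [0.002, 0.001, -1.0]]
ft_force: [-0.3, 0.6, -0.7]
opening: 0.0725
```

>>> {"op": "servo_tool", "data": {"plan": [0.733, -0.359, 0.2, 0, 0, -0.034, 0.733, -0.359, 0.3, 0, 0, -0.034, 0.733, -0.359, 0.4, 0, 0, -0.034, 0.733, -0.359, 0.4, 0, 0, -0.034, 0.733, -0.359, 0.4, 0, 0, -0.034]}}

```text
time: 30.55
eef_pos: [0.5431, 0.0199, 0.1849]
tcp_rot: [[0.207, -0.978, -0.005], [-0.978, -0.207, 0.001], [-0.002, 0.005, -1.0]]
ft_force: [0.2, 0.4, -0.2]
opening: 0.0727
```

```bash
cat >> h.py <<'E'
def xf(W,x,y,lo=.048,hi=.066,r=.05):
    m=(np.hypot(W[...,0]-x,W[...,1]-y)<r)&(W[...,2]>lo)&(W[...,2]<hi)
    R=cv2.minAreaRect((W[m][:,:2]*1000).astype(np.float32)); print('xf',m.sum(),np.round(R[0],1),np.round(R[1],1),round(R[2],1),'z',round(np.median(W[...,2][m]),4)); return R
E
python3 - <<'E'
from h import *
s=st()
im,d,W=look('wrist','w9'); xf(W,.545,.019); xf(W,.545,.019,.0525)
z=W[...,2];m=(z>.042)&(z<.048)&(abs(W[...,0]-.545)<.12)&(abs(W[...,1]-.02)<.13); print(cv2.minAreaRect((W[m][:,:2]*1000).astype(np.float32)))
plan([(.545,.0188,.094,-78)])
E
```

```text
t 30.55 pos [0.5431 0.0199 0.1849] op 0.0727 F [ 0.2  0.4 -0.2]
[[0.207, -0.978, -0.005], [-0.978, -0.207, 0.001], [-0.002, 0.005, -1.0]] q [-0.25  0.66  0.25  1.93 -0.27  0.59 -1.19]
xf 3658 [544.3  18.8] [48.  41.6] 12.6 z 0.0559
xf 3580 [544.3  18.8] [48.  41.6] 12.6 z 0.0559
((545.411376953125, 18.99994659423828), (156.77694702148438, 191.93350219726562), 11.946797370910645)
[0.016, -0.009, 0.612, 0.002, 0.001, 0.0] rows>= 2.0 -> [0.545 0.019 0.094]
```

>>> {"op": "servo_tool", "data": {"plan": [0.014, -0.005, 0.25, 0, 0, 0, 0.014, -0.005, 0.42, 0, 0, 0, 0.014, -0.005, 0.55, 0, 0, 0, 0.014, -0.005, 0.605, 0, 0, 0, 0.014, -0.005, 0.605, 0, 0, 0]}}

```text
time: 31.1
eef_pos: [0.5451, 0.0184, 0.0958]
tcp_rot: [[0.208, -0.978, -0.002], [-0.978, -0.208, 0.001], [-0.001, 0.001, -1.0]]
ft_force: [0.6, 0.2, 0.7]
opening: 0.0725
```

>>> {"op": "servo_tool", "data": {"plan": [0, 0, 0, 0, 0, 0, 0, 0, 0, 0, 0, 0, 0, 0, 0, 0, 0, 0, 0, 0, 0, 0, 0, 0, 0, 0, 0, 0, 0, 0, 0, 0, 0, 0, 0, 0], "fingers": 0, "force": 80}}

```text
time: 31.7
eef_pos: [0.5465, 0.0171, 0.0976]
tcp_rot: [[0.207, -0.978, 0.002], [-0.978, -0.207, 0.001], [-0.0, -0.003, -1.0]]
ft_force: [-0.6, 1.0, 6.1]
opening: 0.0387
```

>>> {"op": "servo_tool", "data": {"plan": [0, 0, -0.05, 0, 0, 0, 0, 0, -0.12, 0, 0, 0, 0, 0, -0.22, 0, 0, 0, 0, 0, -0.38, 0, 0, 0, 0, 0, -0.55, 0, 0, 0, 0, 0, -0.75, 0, 0, 0, 0, 0, -0.92, 0, 0, 0, 0, 0, -0.92, 0, 0, 0]}}

```text
time: 32.5
eef_pos: [0.5476, 0.0164, 0.2379]
tcp_rot: [[0.206, -0.979, 0.007], [-0.979, -0.206, 0.0], [0.001, -0.007, -1.0]]
ft_force: [0.6, -1.0, -4.4]
opening: 0.0388
```

```bash
python3 - <<'E'
from h import *
s=st()
plan([(.22,-.40,.235,-86),(.22,-.40,.095,-86)])
E
```

```text
t 32.5 pos [0.5476 0.0164 0.2379] op 0.0388 F [ 0.6 -1.  -4.4]
[[0.206, -0.979, 0.007], [-0.979, -0.206, 0.0], [0.001, -0.007, -1.0]] q [-0.27  0.58  0.29  1.88 -0.24  0.7  -1.21]
[0.756, 0.903, 0.001, -0.002, -0.0, 0.029] rows>= 4.0 -> [ 0.438 -0.122  0.237]
[0.796, 0.867, 0.003, -0.002, -0.0, 0.029] rows>= 4.0 -> [ 0.329 -0.261  0.236]
[0.835, 0.83, 0.005, -0.002, -0.0, 0.029] rows>= 4.0 -> [ 0.22  -0.4    0.235]
[0.0, 0.0, 0.933, 0.0, 0.0, 0.0] rows>= 3.0 -> [ 0.22  -0.4    0.095]
```

>>> {"op": "servo_tool", "data": {"plan": [0.1, 0.12, 0, 0, 0, 0, 0.28, 0.32, 0, 0, 0, 0.01, 0.48, 0.57, 0, 0, 0, 0.02, 0.68, 0.81, 0, 0, 0, 0.029, 0.756, 0.903, 0, 0, 0, 0.029, 0.756, 0.903, 0, 0, 0, 0.029]}}

```text
time: 33.1
eef_pos: [0.4335, -0.1249, 0.2337]
tcp_rot: [[0.155, -0.988, -0.003], [-0.988, -0.155, -0.001], [0.0, 0.003, -1.0]]
ft_force: [0.6, 0.3, -4.1]
opening: 0.0391
```

>>> {"op": "servo_tool", "data": {"plan": [0.15, 0.16, 0, 0, 0, 0, 0.35, 0.38, 0, 0, 0, 0.01, 0.55, 0.6, 0, 0, 0, 0.02, 0.72, 0.78, 0, 0, 0, 0.029, 0.796, 0.867, 0, 0, 0, 0.029, 0.796, 0.867, 0, 0, 0, 0.029]}}

```text
time: 33.7
eef_pos: [0.3263, -0.2626, 0.2338]
tcp_rot: [[0.112, -0.994, -0.0], [-0.994, -0.112, -0.001], [0.001, 0.001, -1.0]]
ft_force: [0.5, 0.5, -3.4]
opening: 0.0391
```

>>> {"op": "servo_tool", "data": {"plan": [0.15, 0.15, 0, 0, 0, 0, 0.35, 0.35, 0, 0, 0, 0.01, 0.55, 0.55, 0, 0, 0, 0.02, 0.72, 0.72, 0, 0, 0, 0.029, 0.835, 0.83, 0, 0, 0, 0.029, 0.835, 0.83, 0, 0, 0, 0.029, 0.835, 0.83, 0, 0, 0, 0.029]}}

```text
time: 34.4
eef_pos: [0.2197, -0.3991, 0.2336]
tcp_rot: [[0.072, -0.997, 0.0], [-0.997, -0.072, 0.001], [-0.001, -0.001, -1.0]]
ft_force: [-0.2, 0.1, -4.0]
opening: 0.0391
```

```bash
python3 - <<'E'
from h import *
s=st()
print('step3 dist',np.hypot(s['eef_pos'][0]-.545,s['eef_pos'][1]-.019))
plan([(.22,-.40,.095,-86)])
E
```

```text
t 34.4 pos [ 0.2197 -0.3991  0.2336] op 0.0391 F [-0.2  0.1 -4. ]
[[0.072, -0.997, 0.0], [-0.997, -0.072, 0.001], [-0.001, -0.001, -1.0]] q [ 0.83  0.48  0.24  2.12 -0.21  0.57 -0.27]
step3 dist 0.529753749955333
[0.007, -0.001, 0.924, -0.0, 0.001, 0.001] rows>= 3.0 -> [ 0.22  -0.4    0.095]
```

>>> {"op": "servo_tool", "data": {"plan": [0, 0, 0.2, 0, 0, 0, 0, 0, 0.4, 0, 0, 0, 0, 0, 0.6, 0, 0, 0, 0, 0, 0.8, 0, 0, 0, 0, 0, 0.9, 0, 0, 0, 0, 0, 0.92, 0, 0, 0, 0, 0, 0.92, 0, 0, 0]}}

```text
time: 35.1
eef_pos: [0.2203, -0.3981, 0.095]
tcp_rot: [[0.074, -0.997, -0.0], [-0.997, -0.074, 0.003], [-0.003, 0.0, -1.0]]
ft_force: [0.6, 0.1, -3.2]
opening: 0.0394
```

>>> {"op": "servo_tool", "data": {"plan": [0, 0, 0.02, 0, 0, 0, 0, 0, 0.035, 0, 0, 0, 0, 0, 0.05, 0, 0, 0, 0, 0, 0.05, 0, 0, 0]}}

```text
time: 35.5
eef_pos: [0.22, -0.3992, 0.0887]
tcp_rot: [[0.073, -0.997, 0.001], [-0.997, -0.073, 0.0], [-0.0, -0.001, -1.0]]
ft_force: [-0.7, -0.0, -3.0]
opening: 0.0386
```

>>> {"op": "servo_tool", "data": {"plan": [0, 0, 0.008, 0, 0, 0, 0, 0, 0.016, 0, 0, 0, 0, 0, 0.02, 0, 0, 0, 0, 0, 0.02, 0, 0, 0]}}

```text
time: 35.9
eef_pos: [0.2191, -0.3998, 0.0866]
tcp_rot: [[0.072, -0.997, 0.002], [-0.997, -0.072, -0.0], [0.0, -0.002, -1.0]]
ft_force: [-0.2, 2.4, 9.6]
opening: 0.0391
```

>>> {"op": "servo_tool", "data": {"plan": [0, 0, 0, 0, 0, 0, 0, 0, 0, 0, 0, 0, 0, 0, 0, 0, 0, 0, 0, 0, 0, 0, 0, 0], "fingers": 0.85}}

```text
time: 36.3
eef_pos: [0.2184, -0.4, 0.0855]
tcp_rot: [[0.071, -0.997, 0.0], [-0.997, -0.071, -0.0], [0.0, -0.0, -1.0]]
ft_force: [0.0, -0.0, 0.1]
opening: 0.0728
```

>>> {"op": "servo_tool", "data": {"plan": [0, 0, -0.2, 0, 0, 0, 0, 0, -0.5, 0, 0, 0, 0, 0, -0.8, 0, 0, 0, 0, 0, -0.95, 0, 0, 0, 0, 0, -0.95, 0, 0, 0]}}

```text
time: 36.8
eef_pos: [0.2191, -0.4013, 0.2307]
tcp_rot: [[0.071, -0.997, 0.003], [-0.997, -0.071, -0.005], [0.005, -0.003, -1.0]]
ft_force: [0.1, 0.4, -1.3]
opening: 0.0726
```

```bash
python3 - <<'E'
from h import *
s=st()
im,d,W=look('wrist'); xf(W,.22,-.4,.038,.056)
im,d,W=look('top','t10'); xf(W,.572,.298)
z=W[...,2];m=(W[...,0]>.46)&(W[...,0]<.68)&(W[...,1]>.17)&(W[...,1]<.43)&(z>.025)&(z<.042)
print(cv2.minAreaRect((W[m][:,:2]*1000).astype(np.float32)))
plan([(.38,-.1,.25,-87),(.50,.2,.25,-92.5),(.5727,.298,.19,-92.5)])
E
```

```text
t 36.8 pos [ 0.2191 -0.4013  0.2307] op 0.0726 F [ 0.1  0.4 -1.3]
[[0.071, -0.997, 0.003], [-0.997, -0.071, -0.005], [0.005, -0.003, -1.0]] q [ 0.59  0.55  0.61  2.13 -0.55  0.62  0.09]
xf 2322 [ 216.7 -398.6] [48.4 41.1] 4.9 z 0.0449
xf 137 [572.8 298.1] [40.4 48.1] 87.9 z 0.0523
((575.7523803710938, 303.8612060546875), (199.61557006835938, 164.8586883544922), 85.37590026855469)
[-0.958, -0.608, -0.073, -0.0, -0.0, 0.006] rows>= 4.0 -> [ 0.299 -0.25   0.239]
[-0.963, -0.598, -0.073, -0.0, -0.0, 0.006] rows>= 4.0 -> [ 0.38 -0.1   0.25]
[-0.978, -0.452, 0.0, 0.0, -0.0, 0.031] rows>= 4.0 -> [0.44 0.05 0.25]
[-0.998, -0.404, 0.0, -0.0, 0.0, 0.031] rows>= 4.0 -> [0.5  0.2  0.25]
[-0.674, -0.456, 0.4, -0.0, 0.0, -0.0] rows>= 3.0 -> [0.573 0.298 0.19 ]
```

```bash
python3 - <<'E'
from h import *
plan([(.34,-.28,.25,-88),(.45,-.15,.25,-90),(.5,0,.25,-92.4),(.54,.15,.25,-92.4),(.5727,.298,.19,-92.4)])
E
```

```text
[-0.737, -0.863, -0.146, -0.0, -0.0, 0.023] rows>= 4.0 -> [ 0.34 -0.28  0.25]
[-0.841, -0.763, 0.0, -0.0, -0.0, 0.022] rows>= 4.0 -> [ 0.45 -0.15  0.25]
[-1.0, -0.333, 0.0, 0.0, -0.0, 0.027] rows>= 4.0 -> [0.5  0.   0.25]
[-0.505, -0.112, 0.0, -0.0, 0.0, 0.0] rows>= 2.0 -> [0.52  0.075 0.25 ]
[-0.505, -0.112, 0.0, -0.0, 0.0, 0.0] rows>= 2.0 -> [0.54 0.15 0.25]
[-0.995, -0.176, 0.4, 0.0, 0.0, -0.0] rows>= 4.0 -> [0.573 0.298 0.19 ]
```

>>> {"op": "servo_tool", "data": {"plan": [-0.737, -0.863, -0.146, 0, 0, 0.023, -0.737, -0.863, -0.146, 0, 0, 0.023, -0.737, -0.863, -0.146, 0, 0, 0.023, -0.737, -0.863, -0.146, 0, 0, 0.023, -0.737, -0.863, -0.146, 0, 0, 0.023, -0.737, -0.863, -0.146, 0, 0, 0.023]}}

```text
time: 37.5
eef_pos: [0.3392, -0.2802, 0.2489]
tcp_rot: [[0.036, -0.999, -0.002], [-0.999, -0.036, 0.001], [-0.001, 0.002, -1.0]]
ft_force: [-1.0, -0.9, -0.6]
opening: 0.0725
```

>>> {"op": "servo_tool", "data": {"plan": [-0.841, -0.763, 0, 0, 0, 0.022, -0.841, -0.763, 0, 0, 0, 0.022, -0.841, -0.763, 0, 0, 0, 0.022, -0.841, -0.763, 0, 0, 0, 0.022, -0.841, -0.763, 0, 0, 0, 0.022, -0.841, -0.763, 0, 0, 0, 0.022]}}

```text
time: 38.1
eef_pos: [0.4485, -0.152, 0.2494]
tcp_rot: [[-0.002, -1.0, -0.002], [-1.0, 0.002, -0.001], [0.001, 0.002, -1.0]]
ft_force: [-0.3, -0.5, 0.5]
opening: 0.0727
```

>>> {"op": "servo_tool", "data": {"plan": [-1, -0.333, 0, 0, 0, 0.027, -1, -0.333, 0, 0, 0, 0.027, -1, -0.333, 0, 0, 0, 0.027, -1, -0.333, 0, 0, 0, 0.027, -1, -0.333, 0, 0, 0, 0.027]}}

```text
time: 38.6
eef_pos: [0.4993, -0.0009, 0.2495]
tcp_rot: [[-0.042, -0.999, -0.001], [-0.999, 0.042, -0.001], [0.001, 0.001, -1.0]]
ft_force: [0.5, -0.9, 0.1]
opening: 0.0725
```

>>> {"op": "servo_tool", "data": {"plan": [-1, -0.224, 0, 0, 0, 0, -1, -0.224, 0, 0, 0, 0, -1, -0.224, 0, 0, 0, 0, -1, -0.224, 0, 0, 0, 0, -1, -0.224, 0, 0, 0, 0]}}

```text
time: 39.1
eef_pos: [0.5397, 0.1458, 0.2497]
tcp_rot: [[-0.044, -0.999, -0.0], [-0.999, 0.044, -0.002], [0.002, 0.0, -1.0]]
ft_force: [0.2, -0.6, -0.2]
opening: 0.0725
```

>>> {"op": "servo_tool", "data": {"plan": [-0.995, -0.176, 0.4, 0, 0, 0, -0.995, -0.176, 0.4, 0, 0, 0, -0.995, -0.176, 0.4, 0, 0, 0, -0.995, -0.176, 0.4, 0, 0, 0, -0.995, -0.176, 0.4, 0, 0, 0, -0.995, -0.176, 0.4, 0, 0, 0]}}

```text
time: 39.7
eef_pos: [0.5732, 0.2913, 0.1907]
tcp_rot: [[-0.048, -0.999, 0.001], [-0.999, 0.047, -0.003], [0.003, -0.001, -1.0]]
ft_force: [0.1, -1.5, 0.0]
opening: 0.0725
```

```bash
python3 - <<'E'
from h import *
s=st()
im,d,W=look('wrist','w11'); R=xf(W,.572,.298)
z=W[...,2];m=(W[...,0]>.46)&(W[...,0]<.68)&(W[...,1]>.17)&(W[...,1]<.43)&(z>.03)&(z<.04)
print(m.sum(),cv2.minAreaRect((W[m][:,:2]*1000).astype(np.float32)))
plan([(R[0][0]/1000,R[0][1]/1000,.095,-92.4)])
E
```

```text
t 39.7 pos [0.5732 0.2913 0.1907] op 0.0725 F [ 0.1 -1.5  0. ]
[[-0.048, -0.999, 0.001], [-0.999, 0.047, -0.003], [0.003, -0.001, -1.0]] q [-0.93  0.88  0.75  1.65 -0.72  0.91 -1.52]
xf 3352 [573.  299.7] [41.4 48. ] 85.5 z 0.0529
5862 ((575.30322265625, 304.008056640625), (198.43479919433594, 164.4065704345703), 85.37476348876953)
[-0.057, 0.005, 0.641, -0.001, -0.001, -0.004] rows>= 2.0 -> [0.573 0.3   0.095]
```

View pics/w11.png

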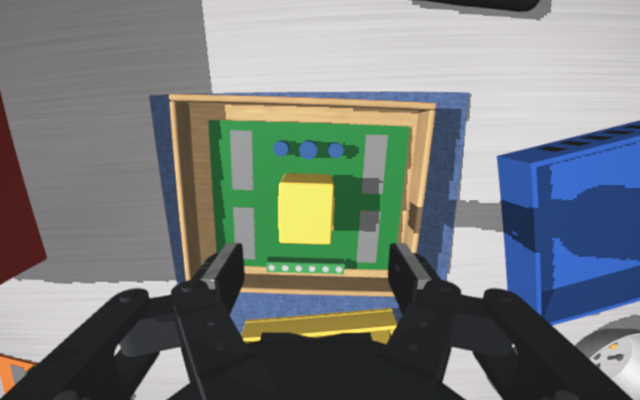

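>>> {"op": "servo_tool", "data": {"plan": [-0.056, 0.005, 0.25, 0, 0, 0.009, -0.056, 0.005, 0.42, 0, 0, 0.009, -0.056, 0.005, 0.57, 0, 0, 0.009, -0.056, 0.005, 0.64, 0, 0, 0.009, -0.056, 0.005, 0.64, 0, 0, 0.009]}}

```text
time: 40.25
eef_pos: [0.5718, 0.3021, 0.0937]
tcp_rot: [[-0.059, -0.998, -0.001], [-0.998, 0.059, -0.002], [0.002, 0.001, -1.0]]
ft_force: [-0.2, -0.0, 0.1]
opening: 0.0728
```

>>> {"op": "servo_tool", "data": {"plan": [0, 0, 0, 0, 0, 0, 0, 0, 0, 0, 0, 0, 0, 0, 0, 0, 0, 0, 0, 0, 0, 0, 0, 0, 0, 0, 0, 0, 0, 0, 0, 0, 0, 0, 0, 0], "fingers": 0, "force": 80}}

```text
time: 40.85
eef_pos: [0.5731, 0.3034, 0.0961]
tcp_rot: [[-0.057, -0.998, 0.003], [-0.998, 0.057, -0.0], [0.0, -0.003, -1.0]]
ft_force: [-1.1, -3.2, 7.3]
opening: 0.0388
```

>>> {"op": "servo_tool", "data": {"plan": [0, 0, -0.05, 0, 0, 0, 0, 0, -0.12, 0, 0, 0, 0, 0, -0.22, 0, 0, 0, 0, 0, -0.38, 0, 0, 0, 0, 0, -0.55, 0, 0, 0, 0, 0, -0.7, 0, 0, 0, 0, 0, -0.8, 0, 0, 0, 0, 0, -0.8, 0, 0, 0]}}

```text
time: 41.65
eef_pos: [0.573, 0.3049, 0.2168]
tcp_rot: [[-0.056, -0.998, 0.004], [-0.998, 0.056, 0.002], [-0.002, -0.004, -1.0]]
ft_force: [0.4, 0.9, -3.4]
opening: 0.039
```

```bash
python3 - <<'E'
from h import *
s=st()
plan([(.545,.019,.215,-78)])
E
```

```text
t 41.65 pos [0.573  0.3049 0.2168] op 0.039 F [ 0.4  0.9 -3.4]
[[-0.056, -0.998, 0.004], [-0.998, 0.056, 0.002], [-0.002, -0.004, -1.0]] q [-0.95  0.85  0.77  1.62 -0.7   0.96 -1.56]
[0.957, 0.04, 0.004, -0.001, 0.001, -0.084] rows>= 3.0 -> [0.559 0.162 0.216]
[0.943, 0.166, 0.005, -0.001, 0.001, -0.084] rows>= 3.0 -> [0.545 0.019 0.215]
```

>>> {"op": "servo_tool", "data": {"plan": [0.12, 0, 0, 0, 0, -0.01, 0.32, 0.01, 0, 0, 0, -0.03, 0.6, 0.03, 0, 0, 0, -0.06, 0.85, 0.04, 0, 0, 0, -0.084, 0.957, 0.04, 0, 0, 0, -0.084, 0.957, 0.04, 0, 0, 0, -0.084]}}

```text
time: 42.25
eef_pos: [0.5574, 0.1579, 0.2137]
tcp_rot: [[0.07, -0.998, -0.001], [-0.998, -0.07, -0.002], [0.002, 0.001, -1.0]]
ft_force: [-0.1, 0.3, -2.4]
opening: 0.0387
```

>>> {"op": "servo_tool", "data": {"plan": [0.2, 0.04, 0, 0, 0, -0.02, 0.45, 0.08, 0, 0, 0, -0.04, 0.65, 0.115, 0, 0, 0, -0.06, 0.85, 0.15, 0, 0, 0, -0.084, 0.943, 0.166, 0, 0, 0, -0.084, 0.943, 0.166, 0, 0, 0, -0.084, 0.943, 0.166, 0, 0, 0, -0.084]}}

```text
time: 42.95
eef_pos: [0.5439, 0.0207, 0.2135]
tcp_rot: [[0.207, -0.978, -0.001], [-0.978, -0.207, 0.002], [-0.002, 0.0, -1.0]]
ft_force: [-0.6, 0.3, -3.0]
opening: 0.0391
```

```bash
python3 - <<'E'
from h import *
s=st()
im,d,W=look('wrist','w12'); z=W[...,2]; t=s['eef_pos'][2]
zb=t-.088+.004
m=(abs(z-zb)<.008)&(im[...,1].astype(int)>im[...,0].astype(int)+25)
print(m.sum(),cv2.minAreaRect((W[m][:,:2]*1000).astype(np.float32)),'plate z',zb)
A=W[m]; c=np.linalg.lstsq(np.c_[A[:,:2],np.ones(len(A))],A[:,2],rcond=None)[0]; print('tilt',c[:2])
m=(z>.042)&(z<.048)&(abs(W[...,0]-.545)<.12)&(abs(W[...,1]-.02)<.13); print(m.sum())
plan([(.545,.019,.105,-78)])
E
```

```text
t 42.95 pos [0.5439 0.0207 0.2135] op 0.0391 F [-0.6  0.3 -3. ]
[[0.207, -0.978, -0.001], [-0.978, -0.207, 0.002], [-0.002, 0.0, -1.0]] q [-0.5   0.69  0.65  1.91 -0.61  0.74 -0.85]
29757 ((543.942626953125, 21.882949829101562), (132.07058715820312, 167.7510986328125), 12.084638595581055) plate z 0.12949246848863058
tilt [-0.01108431 -0.00038648]
1524
[0.017, -0.004, 0.723, 0.0, 0.001, 0.0] rows>= 3.0 -> [0.545 0.019 0.105]
```

View pics/w12.png

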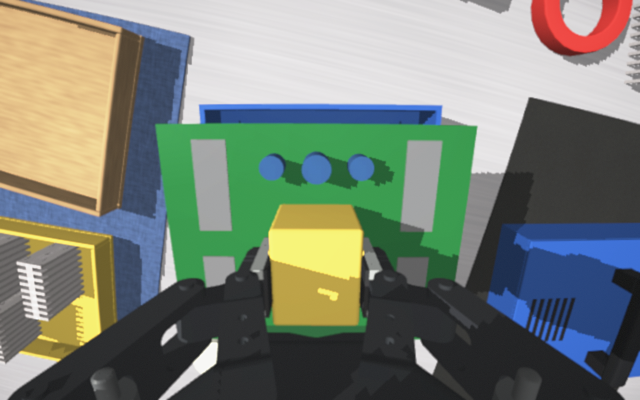

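>>> {"op": "servo_tool", "data": {"plan": [0.02, -0.006, 0.1, 0, 0, 0, 0.02, -0.006, 0.25, 0, 0, 0, 0.02, -0.006, 0.4, 0, 0, 0, 0.02, -0.006, 0.52, 0, 0, 0, 0.02, -0.006, 0.62, 0, 0, 0, 0.02, -0.006, 0.69, 0, 0, 0, 0.02, -0.006, 0.723, 0, 0, 0, 0.02, -0.006, 0.723, 0, 0, 0]}}

```text
time: 43.8
eef_pos: [0.5449, 0.0162, 0.1047]
tcp_rot: [[0.207, -0.978, -0.001], [-0.978, -0.207, 0.0], [-0.0, 0.001, -1.0]]
ft_force: [0.6, 0.3, -3.6]
opening: 0.0388
```

>>> {"op": "servo_tool", "data": {"plan": [0, 0, 0.02, 0, 0, 0, 0, 0, 0.035, 0, 0, 0, 0, 0, 0.045, 0, 0, 0, 0, 0, 0.045, 0, 0, 0]}}

```text
time: 44.2
eef_pos: [0.5453, 0.0159, 0.0991]
tcp_rot: [[0.206, -0.979, 0.001], [-0.979, -0.206, 0.0], [-0.0, -0.001, -1.0]]
ft_force: [-0.5, -0.0, -1.2]
opening: 0.0386
```

Near contact; a touch lower, then release and look.

>>> {"op": "servo_tool", "data": {"plan": [0, 0, 0.008, 0, 0, 0, 0, 0, 0.012, 0, 0, 0, 0, 0, 0.012, 0, 0, 0]}}

```text
time: 44.5
eef_pos: [0.5453, 0.0158, 0.099]
tcp_rot: [[0.206, -0.979, 0.002], [-0.979, -0.206, 0.001], [-0.001, -0.002, -1.0]]
ft_force: [-4.9, 1.0, 16.0]
opening: 0.0386
```

>>> {"op": "servo_tool", "data": {"plan": [0, 0, 0, 0, 0, 0, 0, 0, 0, 0, 0, 0, 0, 0, 0, 0, 0, 0, 0, 0, 0, 0, 0, 0], "fingers": 0.85}}

```text
time: 44.9
eef_pos: [0.5452, 0.0158, 0.0968]
tcp_rot: [[0.206, -0.979, 0.0], [-0.979, -0.206, -0.0], [0.0, -0.0, -1.0]]
ft_force: [0.2, -0.6, -0.2]
opening: 0.0725
```

>>> {"op": "servo_tool", "data": {"plan": [0, 0, -0.2, 0, 0, 0, 0, 0, -0.5, 0, 0, 0, 0, 0, -0.8, 0, 0, 0, 0, 0, -1, 0, 0, 0, 0, 0, -1, 0, 0, 0]}}

```text
time: 45.4
eef_pos: [0.5473, 0.0153, 0.2508]
tcp_rot: [[0.206, -0.978, 0.008], [-0.979, -0.206, 0.0], [0.002, -0.008, -1.0]]
ft_force: [-0.4, 0.0, -0.4]
opening: 0.0727
```

```bash
python3 - <<'E'
from h import *
s=st()
im,d,W=look('wrist','w13'); z=W[...,2]; xf(W,.545,.019)
m=(abs(z-.015)<.008)&(im[...,1].astype(int)>im[...,0].astype(int)+25)&(abs(W[...,0]-.545)<.1)&(abs(W[...,1]-.02)<.11)
A=W[m]; c=np.linalg.lstsq(np.c_[A[:,:2],np.ones(len(A))],A[:,2],rcond=None)[0]; print('tilt',c[:2],np.median(A[:,2]),cv2.minAreaRect((A[:,:2]*1000).astype(np.float32)))
plan([(.5,-.02,.25,-80),(.45,-.15,.25,-83),(.34,-.28,.25,-85),(.2167,-.3986,.19,-85.3)])
E
```

```text
t 45.4 pos [0.5473 0.0153 0.2508] op 0.0727 F [-0.4  0.  -0.4]
[[0.206, -0.978, 0.008], [-0.979, -0.206, 0.0], [0.002, -0.008, -1.0]] q [-0.53  0.65  0.71  1.88 -0.57  0.82 -0.88]
xf 2199 [545.4  17.1] [48.1 41.4] 12.1 z 0.0559
tilt [-0.00166542 -0.00242099] 0.015947969493847802 ((543.8233032226562, 17.813079833984375), (146.1002655029297, 181.96420288085938), 11.560751914978027)
[0.17, 0.35, -0.01, -0.003, -0.0, 0.021] rows>= 2.0 -> [ 0.5  -0.02  0.25]
[0.796, 0.479, 0.0, -0.0, -0.0, 0.033] rows>= 3.0 -> [ 0.45 -0.15  0.25]
[0.771, 0.833, 0.0, -0.0, 0.0, 0.022] rows>= 4.0 -> [ 0.34 -0.28  0.25]
[0.716, 0.888, 0.4, -0.0, 0.0, 0.003] rows>= 4.0 -> [ 0.217 -0.399  0.19 ]
```

>>> {"op": "servo_tool", "data": {"plan": [0.966, 0.829, 0, 0, 0, 0.05, 0.966, 0.829, 0, 0, 0, 0.05, 0.966, 0.829, 0, 0, 0, 0.05, 0.966, 0.829, 0, 0, 0, 0.05, 0.966, 0.829, 0, 0, 0, 0.05, 0.966, 0.829, 0, 0, 0, 0.05]}}

```text
time: 46.05
eef_pos: [0.4524, -0.152, 0.246]
tcp_rot: [[0.126, -0.992, -0.002], [-0.992, -0.126, 0.001], [-0.001, 0.002, -1.0]]
ft_force: [0.7, 0.7, -0.5]
opening: 0.0727
```

>>> {"op": "servo_tool", "data": {"plan": [0.771, 0.833, 0, 0, 0, 0.022, 0.771, 0.833, 0, 0, 0, 0.022, 0.771, 0.833, 0, 0, 0, 0.022, 0.771, 0.833, 0, 0, 0, 0.022, 0.771, 0.833, 0, 0, 0, 0.022, 0.771, 0.833, 0, 0, 0, 0.022]}}

```text
time: 46.65
eef_pos: [0.3453, -0.2811, 0.2463]
tcp_rot: [[0.096, -0.995, -0.0], [-0.995, -0.096, 0.002], [-0.002, 0.0, -1.0]]
ft_force: [0.3, -0.0, -0.2]
opening: 0.0728
```

>>> {"op": "servo_tool", "data": {"plan": [0.716, 0.888, 0.1, 0, 0, 0.003, 0.716, 0.888, 0.2, 0, 0, 0.003, 0.716, 0.888, 0.4, 0, 0, 0.003, 0.716, 0.888, 0.4, 0, 0, 0.003, 0.716, 0.888, 0.4, 0, 0, 0.003, 0.716, 0.888, 0.4, 0, 0, 0.003, 0.716, 0.888, 0.4, 0, 0, 0.003]}}

```text
time: 47.35
eef_pos: [0.2241, -0.4005, 0.1868]
tcp_rot: [[0.094, -0.996, 0.001], [-0.996, -0.094, 0.001], [-0.001, -0.001, -1.0]]
ft_force: [-1.2, 0.9, -0.9]
opening: 0.0727
```

```bash
python3 - <<'E'
from h import *
s=st()
im,d,W=look('wrist','w14'); R=xf(W,.2167,-.3986,.038,.056)
plan([(R[0][0]/1000,R[0][1]/1000,.086,R[2]-90)])
im,d,W=look('top','t14'); z=W[...,2]
m=(W[...,0]>.44)&(W[...,0]<.70)&(W[...,1]>.15)&(W[...,1]<.45)&(z>.025)&(z<.042)
print('carton',cv2.minAreaRect((W[m][:,:2]*1000).astype(np.float32)))
E
```

```text
t 47.35 pos [ 0.2241 -0.4005  0.1868] op 0.0727 F [-1.2  0.9 -0.9]
[[0.094, -0.996, 0.001], [-0.996, -0.094, 0.001], [-0.001, -0.001, -1.0]] q [ 0.64  0.62  0.53  2.16 -0.63  0.52  0.17]
xf 3180 [ 217.2 -399. ] [47.8 41.2] 4.6 z 0.0449
[-0.015, 0.045, 0.674, -0.001, 0.0, 0.009] rows>= 3.0 -> [ 0.217 -0.399  0.086]
carton ((547.3021240234375, 305.9797668457031), (199.1116943359375, 221.00982666015625), 85.26383972167969)
```

>>> {"op": "servo_tool", "data": {"plan": [-0.013, 0.043, 0.25, 0, 0, 0.009, -0.013, 0.043, 0.45, 0, 0, 0.009, -0.013, 0.043, 0.6, 0, 0, 0.009, -0.013, 0.043, 0.665, 0, 0, 0.009, -0.013, 0.043, 0.665, 0, 0, 0.009]}}

```text
time: 47.95
eef_pos: [0.2161, -0.3994, 0.0864]
tcp_rot: [[0.078, -0.997, -0.0], [-0.997, -0.078, 0.002], [-0.002, 0.0, -1.0]]
ft_force: [0.1, 0.9, -0.1]
opening: 0.0723
```

>>> {"op": "servo_tool", "data": {"plan": [0, 0, 0, 0, 0, 0, 0, 0, 0, 0, 0, 0, 0, 0, 0, 0, 0, 0, 0, 0, 0, 0, 0, 0, 0, 0, 0, 0, 0, 0, 0, 0, 0, 0, 0, 0], "fingers": 0, "force": 80}}

```text
time: 48.55
eef_pos: [0.2158, -0.4006, 0.0883]
tcp_rot: [[0.076, -0.997, 0.001], [-0.997, -0.076, -0.001], [0.001, -0.001, -1.0]]
ft_force: [0.4, 0.5, 5.3]
opening: 0.0388
```

>>> {"op": "servo_tool", "data": {"plan": [0, 0, -0.05, 0, 0, 0, 0, 0, -0.12, 0, 0, 0, 0, 0, -0.25, 0, 0, 0, 0, 0, -0.4, 0, 0, 0, 0, 0, -0.6, 0, 0, 0, 0, 0, -0.8, 0, 0, 0, 0, 0, -1, 0, 0, 0, 0, 0, -1, 0, 0, 0]}}

```text
time: 49.35
eef_pos: [0.2158, -0.4018, 0.2405]
tcp_rot: [[0.076, -0.997, 0.004], [-0.997, -0.076, -0.006], [0.006, -0.003, -1.0]]
ft_force: [-0.3, -1.4, -3.3]
opening: 0.0391
```

```bash
python3 - <<'E'
from h import *
s=st(); z0=s['eef_pos'][2]
im,d,W=look('top','t15'); z=W[...,2]
for m in masks_of('carton','top')[:2]:
    w=W[m['mask']]; w=w[~np.isnan(w[:,0])]; print(m['bbox'],m['conf'],np.percentile(w,[2,98],axis=0).round(3).tolist())
m=(W[...,0]>.475)&(W[...,0]<.70)&(W[...,1]>.15)&(W[...,1]<.45)&(z>.025)&(z<.042)
print('carton',cv2.minAreaRect((W[m][:,:2]*1000).astype(np.float32)))
plan([(.34,-.28,.24,-87),(.45,-.15,.24,-89),(.5,0,.24,-91),(.54,.15,.24,-93),(.5753,.304,.22,-94.6)])
E
```

```text
t 49.35 pos [ 0.2158 -0.4018  0.2405] op 0.0391 F [-0.3 -1.4 -3.3]
[[0.076, -0.997, 0.004], [-0.997, -0.076, -0.006], [0.006, -0.003, -1.0]] q [ 0.55  0.54  0.68  2.12 -0.57  0.65  0.13]
[251.3, 174.9, 306.2, 223.4] 0.94 [[0.494, 0.208, 0.002], [0.657, 0.4, 0.038]]
carton ((575.9978637695312, 303.5561218261719), (198.818115234375, 165.38400268554688), 85.37273406982422)
[-0.734, -0.888, -0.016, -0.001, -0.0, 0.015] rows>= 4.0 -> [ 0.34 -0.28  0.24]
[-0.827, -0.778, -0.0, -0.0, 0.0, 0.022] rows>= 4.0 -> [ 0.45 -0.15  0.24]
[-0.994, -0.351, -0.0, 0.0, 0.0, 0.022] rows>= 4.0 -> [0.5  0.   0.24]
[-0.502, -0.125, -0.0, -0.0, 0.0, 0.011] rows>= 2.0 -> [0.52  0.075 0.24 ]
[-0.504, -0.116, -0.0, 0.0, -0.0, 0.011] rows>= 2.0 -> [0.54 0.15 0.24]
[-0.519, -0.091, 0.067, -0.0, 0.0, 0.009] rows>= 2.0 -> [0.558 0.227 0.23 ]
[-0.52, -0.083, 0.067, 0.0, -0.0, 0.009] rows>= 2.0 -> [0.575 0.304 0.22 ]
```

>>> {"op": "servo_tool", "data": {"plan": [-0.1, -0.12, 0, 0, 0, 0, -0.28, -0.34, 0, 0, 0, 0.01, -0.46, -0.56, 0, 0, 0, 0.015, -0.62, -0.76, 0, 0, 0, 0.015, -0.734, -0.888, 0, 0, 0, 0.015, -0.734, -0.888, 0, 0, 0, 0.015]}}

```text
time: 50.05
eef_pos: [0.3417, -0.2765, 0.2353]
tcp_rot: [[0.059, -0.998, -0.002], [-0.998, -0.059, 0.005], [-0.005, 0.002, -1.0]]
ft_force: [-0.6, 0.4, -3.2]
opening: 0.0387
```

>>> {"op": "servo_tool", "data": {"plan": [-0.18, -0.17, 0, 0, 0, 0, -0.38, -0.36, 0, 0, 0, 0.01, -0.58, -0.55, 0, 0, 0, 0.022, -0.75, -0.71, 0, 0, 0, 0.022, -0.827, -0.778, 0, 0, 0, 0.022]}}

```text
time: 50.55
eef_pos: [0.451, -0.1476, 0.2356]
tcp_rot: [[0.022, -1.0, -0.002], [-1.0, -0.022, 0.002], [-0.002, 0.002, -1.0]]
ft_force: [0.8, 0.0, -3.6]
opening: 0.039
```

>>> {"op": "servo_tool", "data": {"plan": [-0.2, -0.07, 0, 0, 0, 0, -0.45, -0.16, 0, 0, 0, 0.01, -0.7, -0.25, 0, 0, 0, 0.022, -0.9, -0.32, 0, 0, 0, 0.022, -0.994, -0.351, 0, 0, 0, 0.022]}}

```text
time: 51.05
eef_pos: [0.4996, 0.0024, 0.2355]
tcp_rot: [[-0.013, -1.0, -0.003], [-1.0, 0.013, 0.001], [-0.001, 0.003, -1.0]]
ft_force: [-0.0, 0.3, -3.4]
opening: 0.039
```

>>> {"op": "servo_tool", "data": {"plan": [-0.2, -0.05, 0, 0, 0, 0, -0.45, -0.11, 0, 0, 0, 0.01, -0.7, -0.17, 0, 0, 0, 0.022, -0.9, -0.22, 0, 0, 0, 0.022, -1, -0.24, 0, 0, 0, 0.022]}}

```text
time: 51.55
eef_pos: [0.5383, 0.1508, 0.2358]
tcp_rot: [[-0.049, -0.999, -0.002], [-0.999, 0.049, 0.0], [0.0, 0.002, -1.0]]
ft_force: [-1.6, -0.4, -3.7]
opening: 0.0386
```

>>> {"op": "servo_tool", "data": {"plan": [-0.2, -0.04, 0, 0, 0, 0, -0.4, -0.07, 0.03, 0, 0, 0.01, -0.6, -0.1, 0.06, 0, 0, 0.018, -0.8, -0.13, 0.1, 0, 0, 0.018, -0.94, -0.165, 0.13, 0, 0, 0.018, -1, -0.173, 0.13, 0, 0, 0.018, -1, -0.173, 0.13, 0, 0, 0.018]}}

```text
time: 52.25
eef_pos: [0.5719, 0.2965, 0.2169]
tcp_rot: [[-0.08, -0.997, -0.001], [-0.997, 0.08, -0.001], [0.001, 0.001, -1.0]]
ft_force: [-0.4, -1.3, -3.5]
opening: 0.0385
```

```bash
python3 - <<'E'
from h import *
s=st()
im,d,W=look('wrist','w16'); z=W[...,2]; t=s['eef_pos'][2]; zb=t-.084
I=im.astype(int)
m=(abs(z-zb)<.008)
n,lab,S,_=cv2.connectedComponentsWithStats(m.astype(np.uint8)); k=1+S[1:,4].argmax(); m=lab==k
A=W[m]; print('board',m.sum(),cv2.minAreaRect((A[:,:2]*1000).astype(np.float32)),zb)
m=(W[...,0]>.475)&(W[...,0]<.70)&(W[...,1]>.15)&(W[...,1]<.45)&(z>.029)&(z<.04)
print('carton w',m.sum(),cv2.minAreaRect((W[m][:,:2]*1000).astype(np.float32)))
plan([(.5755,.304,.115,-94.6)])
E
```

```text
t 52.25 pos [0.5719 0.2965 0.2169] op 0.0385 F [-0.4 -1.3 -3.5]
[[-0.08, -0.997, -0.001], [-0.997, 0.08, -0.001], [0.001, 0.001, -1.0]] q [-0.97  0.87  0.83  1.63 -0.74  0.99 -1.53]
board 37129 ((590.8888549804688, 296.08111572265625), (167.42335510253906, 95.81482696533203), 85.50631713867188) 0.13288432818019208
carton w 1819 ((647.9315795898438, 298.2433166503906), (198.46022033691406, 20.092226028442383), 85.719970703125)
[-0.062, -0.019, 0.682, 0.0, -0.001, -0.001] rows>= 3.0 -> [0.576 0.304 0.115]
```

View pics/w16.png

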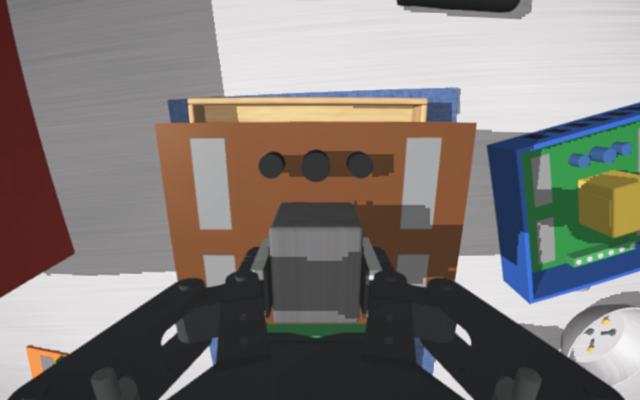

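>>> {"op": "servo_tool", "data": {"plan": [-0.05, -0.017, 0.1, 0, 0, 0, -0.05, -0.017, 0.22, 0, 0, 0, -0.05, -0.017, 0.36, 0, 0, 0, -0.05, -0.017, 0.48, 0, 0, 0, -0.05, -0.017, 0.58, 0, 0, 0, -0.05, -0.017, 0.66, 0, 0, 0, -0.05, -0.017, 0.7, 0, 0, 0, -0.05, -0.017, 0.7, 0, 0, 0]}}

```text
time: 53.1
eef_pos: [0.5748, 0.3042, 0.1118]
tcp_rot: [[-0.08, -0.997, -0.001], [-0.997, 0.08, -0.001], [0.001, 0.001, -1.0]]
ft_force: [0.2, 1.4, -3.4]
opening: 0.0388
```

>>> {"op": "servo_tool", "data": {"plan": [0, 0, 0.03, 0, 0, 0, 0, 0, 0.06, 0, 0, 0, 0, 0, 0.08, 0, 0, 0, 0, 0, 0.09, 0, 0, 0, 0, 0, 0.09, 0, 0, 0]}}

```text
time: 53.6
eef_pos: [0.575, 0.3044, 0.0991]
tcp_rot: [[-0.08, -0.997, -0.0], [-0.997, 0.08, -0.0], [0.0, 0.0, -1.0]]
ft_force: [-0.1, 0.2, -3.6]
opening: 0.0389
```

>>> {"op": "servo_tool", "data": {"plan": [0, 0, 0.012, 0, 0, 0, 0, 0, 0.022, 0, 0, 0, 0, 0, 0.03, 0, 0, 0, 0, 0, 0.03, 0, 0, 0]}}

```text
time: 54.0
eef_pos: [0.5753, 0.3044, 0.0964]
tcp_rot: [[-0.08, -0.997, 0.0], [-0.997, 0.08, 0.001], [-0.001, -0.0, -1.0]]
ft_force: [-3.8, -0.6, 8.1]
opening: 0.0386
```

>>> {"op": "servo_tool", "data": {"plan": [0, 0, 0, 0, 0, 0, 0, 0, 0, 0, 0, 0, 0, 0, 0, 0, 0, 0, 0, 0, 0, 0, 0, 0], "fingers": 0.85}}

```text
time: 54.4
eef_pos: [0.5752, 0.3044, 0.0946]
tcp_rot: [[-0.08, -0.997, 0.0], [-0.997, 0.08, -0.0], [0.0, -0.0, -1.0]]
ft_force: [1.2, 0.2, -0.3]
opening: 0.0724
```

>>> {"op": "servo_tool", "data": {"plan": [0, 0, -0.2, 0, 0, 0, 0, 0, -0.5, 0, 0, 0, 0, 0, -0.8, 0, 0, 0, 0, 0, -1, 0, 0, 0, 0, 0, -1, 0, 0, 0]}}

```text
time: 54.9
eef_pos: [0.5776, 0.3045, 0.2497]
tcp_rot: [[-0.08, -0.997, 0.008], [-0.997, 0.08, 0.003], [-0.004, -0.008, -1.0]]
ft_force: [0.3, 1.3, -0.1]
opening: 0.0727
```

```bash
python3 - <<'E'
from h import *
s=st()
im,d,W=look('wrist','w17'); z=W[...,2]; print('old'); xf(W,.5755,.304,.045,.062)
m=(W[...,0]>.475)&(W[...,0]<.70)&(W[...,1]>.15)&(W[...,1]<.45)&(z>.03)&(z<.04)
print('carton',m.sum(),cv2.minAreaRect((W[m][:,:2]*1000).astype(np.float32)))
I=im.astype(int); m=(abs(z-.012)<.009)&(I[...,0]>I[...,2]+35)&(I[...,0]<170)&(abs(W[...,0]-.5755)<.07)&(abs(W[...,1]-.304)<.08)
A=W[m]; c=np.linalg.lstsq(np.c_[A[:,:2],np.ones(len(A))],A[:,2],rcond=None)[0]; print('tilt',m.sum(),c[:2],np.median(A[:,2]))
im2,d2,W2=look('top','t17')
print('new'); xf(W2,.545,.017); xf(W2,.487,-.288,.074,.092,.07)
im3,_,_=look('scene')
a=np.vstack([cv2.resize(im3[130:310,180:400],None,fx=2.2,fy=2.2)[:330],cv2.resize(im2[130:280,250:470],None,fx=2.2,fy=2.2)[:270]])
cv2.imwrite('pics/c17.png',a[:,:,::-1])
E
```

```text
t 54.9 pos [0.5776 0.3045 0.2497] op 0.0727 F [ 0.3  1.3 -0.1]
[[-0.08, -0.997, 0.008], [-0.997, 0.08, 0.003], [-0.004, -0.008, -1.0]] q [-0.99  0.84  0.86  1.59 -0.72  1.04 -1.57]
old
xf 2188 [576.3 305.6] [41.2 48. ] 85.5 z 0.0528
carton 3881 ((575.2354125976562, 303.96624755859375), (198.63714599609375, 164.62249755859375), 85.6167984008789)
tilt 11241 [ 0.0005776  -0.00086995] 0.012960269664253128
new
xf 148 [545.5  15.4] [48.1 41. ] 12.0 z 0.0548
xf 178 [ 487.  -289.2] [116.1  19.9] 13.0 z 0.0814
```

View pics/c17.png

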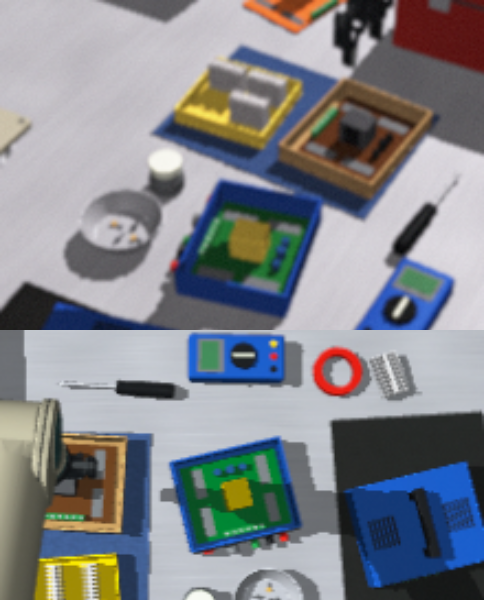

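```bash
python3 -c "
from cell import *
print(finish_job())"
```

```text
the job is handed in; nothing more can be done
None
```

The board exchange is done and handed in at about 55 s of the 210 s allowed. `finish_job` gives no verdict, so the checks below are my own.

**What I did:**
1. I set the cover on the black mat.
2. I stood the three heat sinks that were fitted in the yellow tray.
3. I lifted the old board out and parked it on free bench near the mat, because both boards' places were occupied.
4. I put the new board in the shell, then moved the old board into the carton.

**Last checks:**

| Item | Result |
|---|---|
| Cover | Level on the mat, handle top 81 mm above the bench (82 mm expected) |
| Heat sinks | All three upright in the tray, checked by eye |
| New board | About 2–4 mm from the shell's centre, yaw within 0.1° of the shell's, terminals at the front panel |
| New board tilt | About 0.003 rad (limit 0.06), same height as the old board had there |
| Old board | About 2 mm from the carton's centre, flat to about 0.001 rad |
| Bystanders and orange look-alike | No shift seen in the pictures; I did not measure each one |
| Gripper | Open and clear of everything |

No check failed. One carton measurement before the last transfer came out too long, probably because its search area reached the tray. A narrower repeat matched the earlier values. The new board's position differed by about 2 mm between the wrist and top cameras, well within its 16 mm tolerance. I saw no sign of the carton or new board being knocked aside.

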